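# Proof-pull a printed lug on the spring-balance bench

## Task

Proof-load the printed lug that is clamped in the pull bench: slide the carriage up to its front stop so that the clevis closes over the lug, then put the T-handled pin from the rack all the way down through clevis and lug. Draw the carriage back by its bow handle until the balance's pointer stands level with the set marker, hold it there for two seconds without pulling past it, and ease it back gently, never letting it snap, until the carriage is at its stop again and the pointer at zero. Leave the pin in place and let go; do not disturb the other pins, the set marker or the things lying around.

Things in the scene. Friction and masses are not known exactly. Their poses are not given: they have to be found in the camera images.
- rig: Pull-test bench: aluminium base 100 x 380 x 14 mm, fixed. Origin: underside, centre line. Its y is the pull axis (pull toward -y), x across. With the carriage home: bow handle at y -115 mm, grey balance housing (white dial on top) y -60 to 50, clevis y 63 to 113, eye of the white lug y 80 to 110, dark clamp holding the lug y 130 to 175. All under 62 mm high but the handle (78).
- carriage (a joint): Carriage on its rail (m): 0 = home against the front stop, where clevis holes and lug hole line up; grows as it is drawn back (rig's -y), to 0.10. About 0.5 N of friction; stays where left while the balance is unloaded. Starts 15 to 60 mm back.
- handle (a point): Middle of the bow handle's crossbar on the carriage, 72 mm above the table, axes as the rig's. Bar round, 12 mm thick, along the rig's x, 72 mm free between its legs, 32 mm free below it. The balance housing (58 mm high) begins 55 mm from it on the +y side.
- rod (a joint): Extension of the balance's draw rod, with clevis and pointer, out of the housing (m); 0 = no load, pointer at the first dial line. Spring 200 N/m: 5 mm = 1 N = one dial division; range to 0.08. It extends when the carriage is drawn back with the clevis pinned to the lug (after 1 to 3 mm of play).
- fork_hole (a point): Centre of the clevis's hole on its upper face, 60 mm above the table. Steel clevis 30 mm wide, 36 long; two 8 mm legs (at 52-60 and 32-40 mm above the table), each with a 10.5 mm hole; 18 mm free below. Moves with carriage and rod.
- lug_hole (a point): Centre of the hole in the white printed lug's eye, on its upper face, 50.5 mm above the table; eye 30 x 30 x 9 mm, hole 10.5 mm, fixed in the clamp. It lies between the clevis legs when the carriage is home.
- pointer (a point): Steel pointer in the dial's slot on top of the balance housing, on its centre line, 60 mm above the table. Relative to the housing it goes toward the rig's +y as the load grows.
- index (a point): Index of the set marker (small dark clamp on the housing's +x edge with a finger over the dial), given on the dial's centre line, 60 mm above the table: where the pointer must come. Rides on the carriage. Axes as the rig's.
- marker (a joint): Setting of the set marker (m): the rod extension at which pointer and marker are level, 0.035 to 0.065 (7 to 13 N). Clamped: leave it as it is.
- t_pin: Steel T-handled pin. Origin: centre of its collar's underside (collar 22 mm across, 4 thick; rests on the rack's top, must come to rest on the clevis). Below: round shank 8 mm thick, 40 long, last 6 mm tapered. Above: 10 mm neck and crossbar, 36 mm along the pin's x, 10 along y, 12 high, its middle 24 mm above the origin. 65 g.
- mushroom_pin: Another pin in the rack: mushroom head 30 mm across, 12 mm shank (too thick). Origin and collar as the T pin's, top 28 mm above it. Leave it.
- ball_pin: Another pin in the rack, with an 18 mm ball head, 5 mm shank. Origin and collar as the T pin's, top 34 mm above it. Leave it.
- rack: Wooden pin rack 160 x 44 x 50 mm, fixed; three 13.5 mm holes 50 mm apart along its x, 44 mm deep, one pin in each in any order. Origin: centre of its underside.
- bottle: White squeeze bottle with black cap, 56 mm across, 150 mm tall, standing beside the bench near the clevis. Origin: centre of its base. Leave it.
- spool: Filament spool lying flat, 160 mm across, 54 mm high. Origin: centre of its underside. Leave it.
- caliper: Digital caliper lying flat, 190 mm long along its y, about 60 mm wide, 12 mm high. Origin: middle of its beam, on the table. Leave it.
There are look-alikes about, which are no part of the job. What is shaped like the t_pin but brown or yellow is not meant.

How it is judged:
By the outcome, as a careful person would: the job done as asked, in the order asked, and still so for the second after the job is handed in, with the robot touching nothing.
It also fails if it takes over 72 s, if anything falls off the work surface, if the arm or the gripper's body presses on something with over 40 N, if the wrist force passes 120 N, or if a joint passes its speed limit or range.

## Robot

A 6-joint arm with a two-finger parallel gripper is mounted at the origin on the work surface. World frame = base frame: x ahead of the robot, y to its left, z up, the work surface at z = 0. Lengths are in m, angles in rad, forces in N, time in s.
With the tool pointing down it reaches from about 0.25 to 0.725 m from the base axis. Payload 4 kg.
Tool frame: the origin (TCP) lies between the finger pads; the fingertips stand 8 mm ahead of it and the grasp point (between the pads) lies 11 mm behind it; z points along the fingers, y is the direction in which the jaws open and shut (so a half turn about z gives the same grasp; the last joint's range is limited). The gripper opens to 85 mm and grips with 20 to 120 N. Pads are 22 mm wide; open, the fingers measure 114 mm over their backs; the gripper's body (76 mm by 85 mm) begins 54 mm behind the grasp point. The pads swing forward as they close: fully open they stand 13 mm farther back than shut.
Start: joints at [1.21, 0.241, 0.005, 1.335, 0, 1.571], TCP at [0.177, 0.468, 0.239] pointing down, gripper open.
Joint ranges: [-2.72, 2.72], [-1.05, 1.87], [-1.09, 1.28], [-1.99, 2.15], [-1.42, 1.44], [-3.14, 3.14]. Speed limits (rad/s): [2.79, 2.79, 3.14, 3.14, 3.14, 3.14].

## Interface

Orientations are given as a unit quaternion [x, y, z, w].
In Python, from workcell import * gives the robot as it stands.
- The arm moves only by the tool send_rows, never from a script. Its argument "increments" is a list that holds one entry, the list of rows, each a list of 6 numbers: the shift along the tool's x, y, z in units of 50 mm (1.0 is 50 mm), then the turn, a rotation vector about the tool's x, y, z in units of 10 degrees (1.0 is 10 degrees). In form: [[[x, y, z, ax, ay, az], ...]]. A call has 1 to 8 rows; each row shifts and turns the commanded pose from where the row before left it, along the tool's axes as they then stand; what a row does not reach is not made up. A row lasts 1/8 s, in which the tool goes at most 62.5 mm and 10.7 degrees, less where a joint would pass 70% of its speed; a pose out of reach is approached as far as the arm can. A call with a number of a shift or a turn outside -1 to 1 is refused whole. A call with a gripper value outside its range is refused whole. "grip" is the closure, from 0 (fully open) to 1 (shut), set as the call begins (left out, the last holds). The fingers move at their own pace and stop on an object; the grip force is fixed at half the most. Time passes only in rows, so rows that do not move let the fingers close. It gives the time, the measured TCP pose, the force and the opening at its end, in the units of the state.
- get_obs(): the state, without advancing time (a new reading comes with each control period).
- camera(name): name is "scene" or "top"; returns a dict with "color" (384x512x3 uint8, red, green, blue), "z_map" (384x512 float32, m along the optical axis (not along the pixel's ray), 0 where there is no reading), "intrinsics" (3x3 intrinsics, pixels), "dist" ([k1, k2, p1, p2, k3] as OpenCV has them; the pictures are not rectified), "pose" (4x4, takes a point from camera to world coordinates). Camera axes: x right, y down, z forward; pixel columns grow to the right and rows downward; lengths in m; the calibration is good to about 2 mm. A picture is of the moment at which its call begins.
- job_done(): hands the job in, once; it reports no verdict.
The state is a dict: "clock": time; "joint_pos": joint angles; "joint_vel": joint speeds; "tau": joint torques, N m; "eef_pos": TCP position; "tool_rot": TCP orientation; "ft_force": force on the tool from outside, world axes, zero at the start; "ft_torque": the same for the moment, N m; "grip_width": finger opening in m.
Only numpy, scipy, OpenCV 4.12 (cv2) and the standard library are available. Lean on these libraries where they do the work, as an engineer would, in place of code of your own. Each camera call takes 0.05 s, during which the arm holds its last target.

## Working session

There is one attempt and no reset: what is moved stays moved. The work goes in short steps, Python scripts to look and compute and a tool call to move; the robot and the scene stay as the last step left them, time stands still between calls to the robot, and variables do not carry over. Pictures are saved under pics/ and viewed, and the job is handed in when it is done.

Besides the shell and the picture viewer there is one more tool, called after ">>>" by a JSON object that holds its "api" and its "payload". send_rows: Moves the arm, as the interface text tells. Its arguments: {"type":"object","properties":{"increments":{"type":"array"},"grip":{"type":"number"}},"required":["increments"]}

```bash
ls; mkdir -p pics; python3 - <<'E'
from workcell import *
import cv2,numpy as np,pickle
print(get_obs())
for n in("scene","top"):
    c=camera(n); pickle.dump(c,open(f"{n}0.pkl","wb"))
    cv2.imwrite(f"pics/{n}0.png",cv2.resize(c["color"][:,:,::-1],(800,600),interpolation=cv2.INTER_CUBIC))
    print(n,c["intrinsics"],c["dist"],c["pose"])
E
```

```text
pics
{'clock': 0.0, 'joint_pos': array([ 1.20997605e+00,  2.41417118e-01,  3.73988155e-03,  1.33516913e+00,
       -1.81846286e-05,  1.57080777e+00]), 'joint_vel': array([ 0.00045138, -0.00039647, -0.00018569,  0.00021439,  0.00094796,
       -0.00089475]), 'tau': array([-1.04355000e-03, -3.72323871e+01,  2.52405971e+01,  1.69316382e-02,
       -1.81780247e-04, -8.18390390e-06]), 'eef_pos': array([0.17631555, 0.46724433, 0.23841682]), 'tool_rot': array([ 1.79438594e-01,  9.83768642e-01, -1.01001690e-03, -1.74972025e-04]), 'ft_force': array([-0.56071231,  0.23097605,  0.15142402]), 'ft_torque': array([-0.03185419, -0.03666226,  0.02821827]), 'grip_width': 0.08557054182683121}
scene [[392.98015377   0.         255.57270822]
 [  0.         392.98015377 194.55109355]
 [  0.           0.           1.        ]] [0.04404952 0.         0.         0.         0.        ] [[-7.05625783e-01  4.63359115e-01 -5.36088224e-01  1.00076441e+00]
 [ 7.08584516e-01  4.60902932e-01 -5.34299983e-01  5.31682401e-01]
 [-4.88133266e-04 -7.56879659e-01 -6.53554087e-01  5.94160687e-01]
 [ 0.00000000e+00  0.00000000e+00  0.00000000e+00  1.00000000e+00]]
top [[406.32500947   0.         259.60946843]
 [  0.         406.32500947 189.62458577]
 [  0.           0.           1.        ]] [-0.05779082  0.          0.          0.          0.        ] [[-0.02822944 -0.98952412  0.14158077  0.42139192]
 [-0.99959361  0.02738299 -0.00792362  0.10981761]
 [ 0.00396371 -0.14174692 -0.98989499  1.1323455 ]
 [ 0.          0.          0.          1.        ]]
```

View pics/scene0.png

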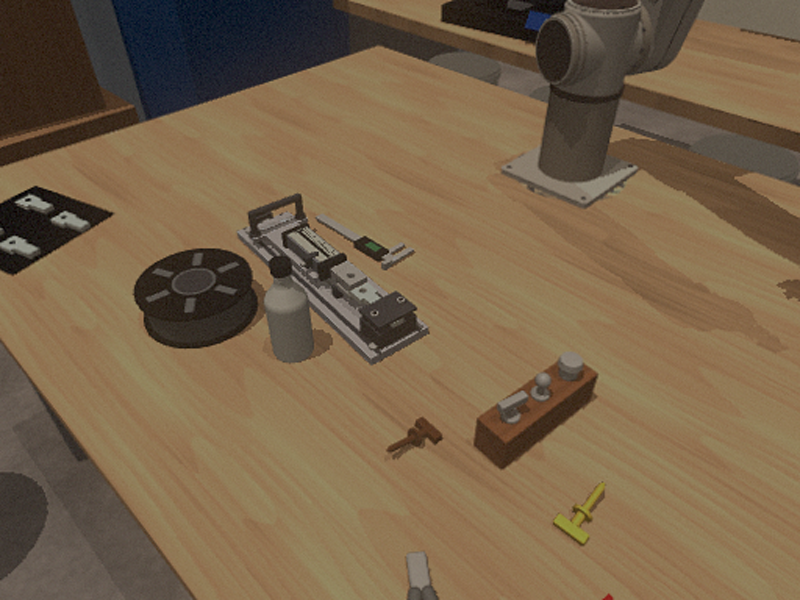

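View pics/top0.png

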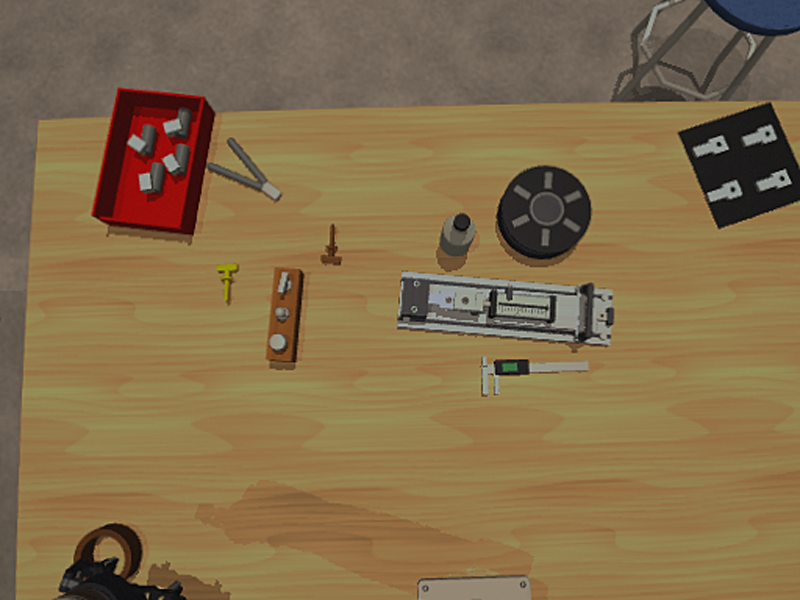

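The scene picture shows the bench with its bow handle at (275,210), the clamp at (390,312), the bottle at (290,315) and the rack at (537,410). In the top picture the rack is at (285,315) and the bench runs from (400,300) to (612,315).
T-shaped candidates (top picture): grey in the rack (285,282), brown on the table (331,245), yellow on the table (228,282). Only the grey one in the rack fits, being steel and in the rack. I'll confirm it in an enlarged crop.

```bash
cat > h.py <<'E'
import numpy as np,cv2,pickle
def ray(c,uv):
    uv=np.array(uv,float).reshape(-1,1,2)
    n=cv2.undistortPoints(uv,c["intrinsics"],np.array(c["dist"])).reshape(-1,2)
    d=np.c_[n,np.ones(len(n))]@c["pose"][:3,:3].T
    return c["pose"][:3,3],d
def onz(c,uv,z):
    o,d=ray(c,uv); return o+d*((z-o[2])/d[:,2])[:,None]
def proj(c,P):
    T=np.linalg.inv(c["pose"]); r=cv2.Rodrigues(T[:3,:3])[0]
    return cv2.projectPoints(np.array(P,float).reshape(-1,1,3),r,T[:3,3],c["intrinsics"],np.array(c["dist"]))[0].reshape(-1,2)
def crop(c,x0,y0,x1,y1,s,name):
    im=cv2.resize(c["color"][y0:y1,x0:x1,::-1],None,fx=s,fy=s,interpolation=cv2.INTER_CUBIC)
    im=np.clip(im.astype(float)*1.6,0,255).astype(np.uint8)
    for k in range((x0//10+1)*10,x1,10): cv2.putText(im,str(k),((k-x0)*s,8),0,.3,(0,255,255)); cv2.line(im,((k-x0)*s,10),((k-x0)*s,14),(0,255,255))
    for k in range((y0//10+1)*10,y1,10): cv2.putText(im,str(k),(0,(k-y0)*s+3),0,.3,(0,255,255))
    cv2.imwrite("pics/"+name+".png",im)
def tri(c1,uv1,c2,uv2):
    o1,d1=ray(c1,uv1);o2,d2=ray(c2,uv2);d1=d1[0];d2=d2[0]
    A=np.c_[d1,-d2];s=np.linalg.lstsq(A,o2-o1,rcond=None)[0]
    a=o1+s[0]*d1;b=o2+s[1]*d2
    return (a+b)/2,np.linalg.norm(a-b)
E
python3 - <<'E'
from h import *
t=pickle.load(open("top0.pkl","rb"));s=pickle.load(open("scene0.pkl","rb"))
crop(t,250,165,400,230,5,"t_rig")
crop(t,160,160,210,240,7,"t_rack")
crop(s,150,115,280,235,5,"s_rig")
crop(s,295,220,390,300,8,"s_rack")
E
```

```text
(no output)
```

View pics/t_rig.png

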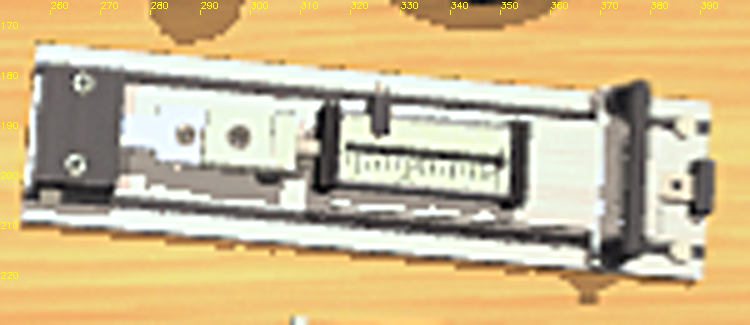

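View pics/t_rack.png

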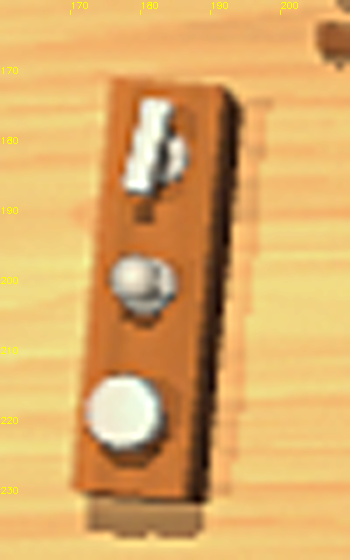

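View pics/s_rig.png

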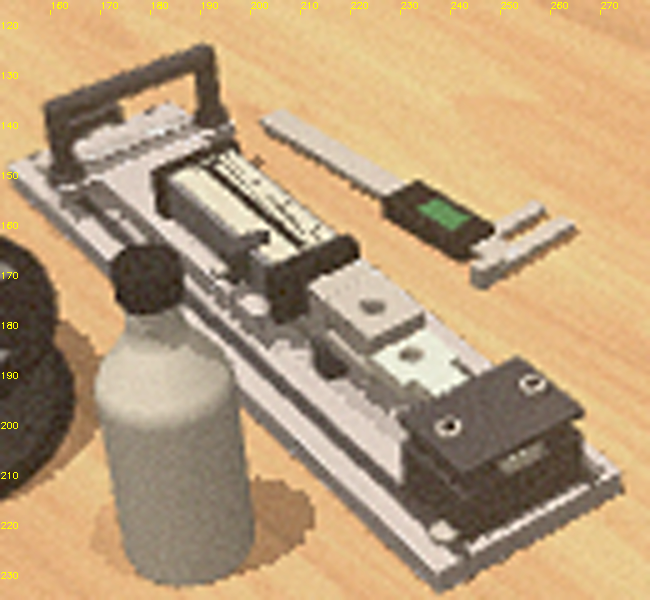

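View pics/s_rack.png

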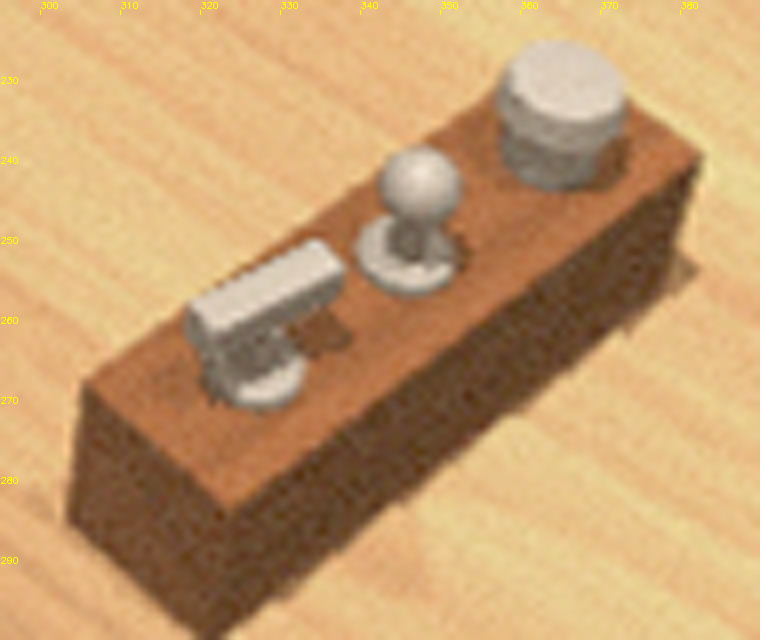

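```bash
python3 - <<'E'
from h import *
np.set_printoptions(precision=4,suppress=True)
t=pickle.load(open("top0.pkl","rb"));s=pickle.load(open("scene0.pkl","rb"))
P=lambda x,y:(x/5+250,y/5+165)
Q=lambda x,y:(x/5+150,y/5+115)
c=onz(t,[P(37,45),P(710,102),P(700,280),P(22,218)],.014); print("corners",c)
print(np.linalg.norm(c[0]-c[1]),np.linalg.norm(c[1]-c[2]))
print("lug",onz(t,P(185,134),.0505),onz(s,Q(410,354),.0505),tri(t,P(185,134),s,Q(410,354)))
print("fork",onz(t,P(237,137),.060),onz(s,Q(373,306),.060),tri(t,P(237,137),s,Q(373,306)))
print("index",onz(t,P(380,135),.06))
print("handle ends top",onz(t,[P(637,85),P(612,265)],.078), onz(s,[Q(50,108),Q(205,50)],.078))
S=lambda x,y:(x/8+295,y/8+220)
R=lambda x,y:(x/7+160,y/7+160)
print("Tpin bar top",onz(t,[R(157,98),R(138,193)],.08),onz(t,R(148,145),.08))
print("scene bar top corners",onz(s,[S(190,297),S(215,330),S(345,265),S(318,240)],.08))
print("rack top corners",onz(t,[R(110,78),R(230,90),R(205,500),R(75,488)],.05))
print("scene",onz(s,[S(85,382),S(230,510),S(700,155)],.05))
print("T collar",onz(s,S(265,370),.054))
E
```

```text
corners [[ 0.6256  0.1058  0.014 ]
 [ 0.583  -0.2708  0.014 ]
 [ 0.4836 -0.2578  0.014 ]
 [ 0.5288  0.1167  0.014 ]]
0.3789805917336457 0.100322004724652
lug [[0.5682 0.0277 0.0505]] [[0.5703 0.0304 0.0505]] (array([0.5684, 0.0277, 0.0478]), np.float64(0.0005384623025018332))
fork [[0.5645 0.0007 0.06  ]] [[0.5669 0.0032 0.06  ]] (array([0.5648, 0.0005, 0.0574]), np.float64(0.00014339550923236896))
index [[ 0.5635 -0.0758  0.06  ]]
handle ends top [[ 0.5839 -0.2106  0.078 ]
 [ 0.4892 -0.1908  0.078 ]] [[ 0.5884 -0.2049  0.078 ]
 [ 0.5021 -0.1949  0.078 ]]
Tpin bar top [[0.6191 0.3035 0.08  ]
 [0.5831 0.3107 0.08  ]] [[0.6013 0.3069 0.08  ]]
scene bar top corners [[0.6183 0.3009 0.08  ]
 [0.6217 0.31   0.08  ]
 [0.588  0.3187 0.08  ]
 [0.5864 0.3105 0.08  ]]
rack top corners [[0.6331 0.3273 0.05  ]
 [0.6271 0.2807 0.05  ]
 [0.4692 0.291  0.05  ]
 [0.4751 0.3406 0.05  ]]
scene [[0.6311 0.286  0.05  ]
 [0.6358 0.3288 0.05  ]
 [0.4782 0.3446 0.05  ]]
T collar [[0.6037 0.3132 0.054 ]]
```

The crop confirms the grey T pin standing in the rack: crossbar centred at top px (181,181), scene px (328,256). The ball and mushroom pins are in the other two holes. Next I check the bottle's clearance and the route to the handle.

```bash
python3 - <<'E'
from h import *
np.set_printoptions(precision=4,suppress=True)
t=pickle.load(open("top0.pkl","rb"));s=pickle.load(open("scene0.pkl","rb"))
# bottle cap top centre z .15, both
print(onz(t,(462/1.5625,221/1.5625),.15),onz(s,(281/1.5625,262/1.5625),.15))
u=np.array([.1162,.9932]);x=np.array([.9932,-.1162])
b=(onz(t,(462/1.5625,221/1.5625),.15)[0,:2]+onz(s,(281/1.5625,262/1.5625),.15)[0,:2])/2
d=b-np.array([.5692,.029]);print(b,d@x,d@u)
from workcell import *
o=get_obs()
print(o['eef_pos'])
from scipy.spatial.transform import Rotation as R
print(R.from_quat(o['tool_rot']).as_matrix())
E
```

```text
[[0.6805 0.0088 0.15  ]] [[0.6819 0.0135 0.15  ]]
[0.6812 0.0112] 0.11333054668660153 -0.0046986085340187285
[0.1763 0.4673 0.2385]
[[-0.9356  0.353  -0.0007]
 [ 0.353   0.9356 -0.0018]
 [ 0.     -0.0019 -1.    ]]
```

```bash
cat > plan.py <<'E'
from workcell import *
import numpy as np,sys
from scipy.spatial.transform import Rotation as R
# plan.py x y z jawAngleDeg n : n equal rows (turn first as vector in tool frame, shift in final tool axes)
np.set_printoptions(precision=3,suppress=True)
o=get_obs();p=o['eef_pos'];M=R.from_quat(o['tool_rot'])
x,y,z,a,n=map(float,sys.argv[1:6])
b=np.radians(a);ya=np.array([np.cos(b),np.sin(b),0]);za=np.array([0,0,-1.]);xa=np.cross(ya,za)
T=R.from_matrix(np.c_[xa,ya,za])
rv=(M.inv()*T).as_rotvec(degrees=True)/10
d=np.array([x,y,z])-p
print("clock",o['clock'],"p",p,"f",o['ft_force'],"w",o['grip_width'],"q",o['joint_pos'])
print("turn total",rv)
print("shift now-axes /n",M.inv().apply(d)/.05/n,"  target-axes /n",T.inv().apply(d)/.05/n,"total",T.inv().apply(d)/.05)
E
python3 plan.py .541 -.204 .2 83.3 14
```

```text
clock 0.1 p [0.176 0.467 0.238] f [-0.182  0.401 -0.337] w 0.08531320544441885 q [1.21  0.241 0.004 1.335 0.    1.571]
turn total [-0.011 -0.001 -1.397]
shift now-axes /n [-0.826 -0.713  0.056]   target-axes /n [-0.629 -0.892  0.055] total [ -8.81  -12.483   0.77 ]
```

>>> {"api": "send_rows", "payload": {"increments": [[[0,0,0,0,0,-0.7],[0,0,0,0,0,-0.7],[-0.62,-0.88,0,0,0,0],[-0.62,-0.88,0,0,0,0],[-0.62,-0.88,0,0,0,0],[-0.62,-0.88,0,0,0,0],[-0.62,-0.88,0,0,0,0],[-0.62,-0.88,0,0,0,0]]], "grip": 0.45}}

```text
clock: 1.1
eef_pos: [0.3309, 0.1823, 0.2391]
tool_rot: [0.058, 0.998, -0.0, -0.0]
ft_force: [0.5, 0.6, 0.2]
grip_width: 0.0469
```

>>> {"api": "send_rows", "payload": {"increments": [[[-0.62,-0.88,0,0,0,0],[-0.62,-0.88,0,0,0,0],[-0.62,-0.88,0.1,0,0,0],[-0.62,-0.88,0.1,0,0,0],[-0.62,-0.88,0.1,0,0,0],[-0.62,-0.88,0.1,0,0,0],[-0.62,-0.88,0.2,0,0,0],[-0.62,-0.88,0.2,0,0,0]]]}}

```text
clock: 2.1
eef_pos: [0.5364, -0.1961, 0.1986]
tool_rot: [0.058, 0.998, 0.0, -0.0]
ft_force: [1.5, 0.9, 0.2]
grip_width: 0.0471
```

```bash
python3 plan.py .541 -.204 .15 83.3 1; python3 - <<'E'
from h import *
from workcell import *
for n in("scene","top"):
    c=camera(n); pickle.dump(c,open(f"{n}1.pkl","wb"))
    crop(c,*((130,60,280,180) if n=="scene" else (300,140,450,250)),5,n+"1")
E
```

```text
clock 2.1 p [ 0.536 -0.196  0.199] f [1.465 0.862 0.208] w 0.04707052086415834 q [-0.351  0.401  0.124  1.294  0.    -0.234]
turn total [ 0.002 -0.003  0.001]
shift now-axes /n [-0.11  -0.147  0.971]   target-axes /n [-0.11  -0.147  0.971] total [-0.11  -0.147  0.971]
```

View pics/scene1.png

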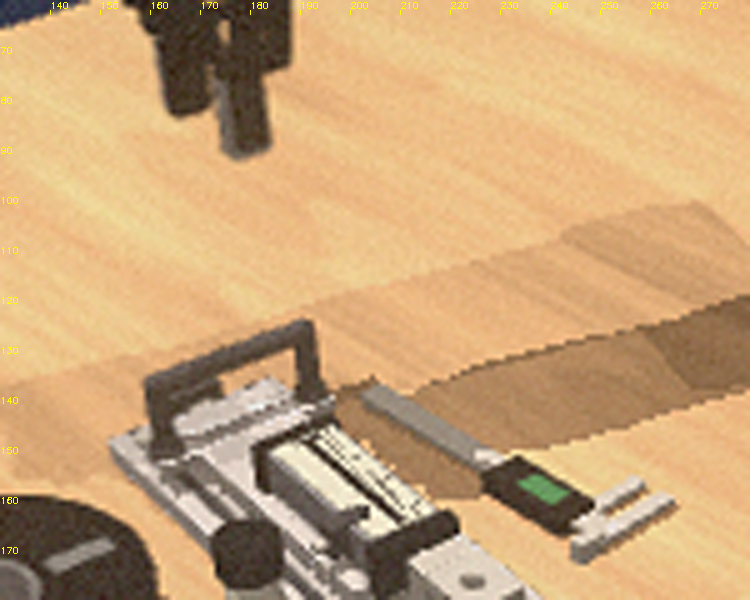

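View pics/top1.png

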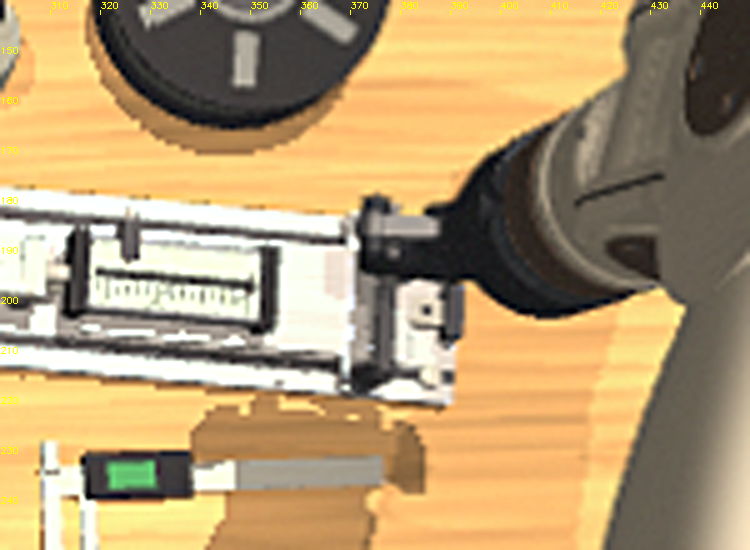

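Scene picture: open fingers above the handle, tips at about (165,82) and (178,91), bar from (158,136) to (191,124). I'll check the cameras against these fingertips.

```bash
python3 - <<'E'
from h import *
np.set_printoptions(precision=4,suppress=True)
s=pickle.load(open("scene1.pkl","rb"));t=pickle.load(open("top1.pkl","rb"))
u=np.array([.1162,.9932,0]);x=np.array([.9932,-.1162,0])
p=np.array([.5364,-.1961,.0])
for z in(.190,.197):
  print(z,proj(s,[p+a*u+b*x+[0,0,z] for a in(-.0235,-.034,.0235,.034) for b in(-.011,.011)]))
# handle bar seen: scene ends of top edge and lower edge
Q=lambda x,y:(x/5+130,y/5+60)
P=lambda x,y:(x/5+300,y/5+140)
H=onz(s,[Q(148,385),Q(310,327)],.075);print(H,H.mean(0))
H=onz(t,[P(375,195),P(371,390)],.078);print(H)
E
```

```text
0.19 [[172.4184  82.4933]
 [163.9749  85.0743]
 [170.1774  80.9336]
 [161.7629  83.4787]
 [182.8167  89.7277]
 [174.242   92.4783]
 [185.2255  91.4029]
 [176.6213  94.1935]]
0.197 [[171.9851  79.6266]
 [163.4923  82.1879]
 [169.7351  78.0772]
 [161.2717  80.6027]
 [182.4269  86.8139]
 [173.8014  89.5447]
 [184.8462  88.4784]
 [176.1907  91.2492]]
[[ 0.5877 -0.2084  0.075 ]
 [ 0.4986 -0.1958  0.075 ]] [ 0.5432 -0.2021  0.075 ]
[[ 0.5921 -0.2047  0.078 ]
 [ 0.4891 -0.1956  0.078 ]]
```

>>> {"api": "send_rows", "payload": {"increments": [[[-0.07,-0.06,0.4,0,0,0],[-0.06,-0.07,0.6,0,0,0],[0,0,0.6,0,0,0],[0,0,0.6,0,0,0],[0,0,0.4,0,0,0],[0,0,0.15,0,0,0],[0,0,0,0,0,0]]]}}

```text
clock: 3.08
eef_pos: [0.5413, -0.2012, 0.0616]
tool_rot: [0.058, 0.998, 0.0, -0.001]
ft_force: [-0.2, 0.7, 0.1]
grip_width: 0.0469
```

>>> {"api": "send_rows", "payload": {"increments": [[[0,0,0,0,0,0],[0,0,0,0,0,0],[0,0,0,0,0,0],[0,0,0,0,0,0]]], "grip": 1}}

```text
clock: 3.58
eef_pos: [0.5426, -0.202, 0.0632]
tool_rot: [0.058, 0.998, -0.0, 0.001]
ft_force: [0.1, 0.5, 5.9]
grip_width: 0.0098
```

```bash
python3 plan.py .5451 -.1762 .061 83.3 1
```

```text
clock 3.575 p [ 0.543 -0.202  0.063] f [0.103 0.461 5.916] w 0.009785855938355818 q [-0.356  0.523 -0.058  0.988  0.    -0.24 ]
turn total [-0.003  0.014  0.003]
shift now-axes /n [0.009 0.518 0.043]   target-axes /n [0.01  0.518 0.043] total [0.01  0.518 0.043]
```

```bash
python3 - <<'E'
from h import *
from workcell import *
c=camera("scene"); crop(c,130,60,280,180,5,"s2")
E
```

```text
(no output)
```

View pics/s2.png

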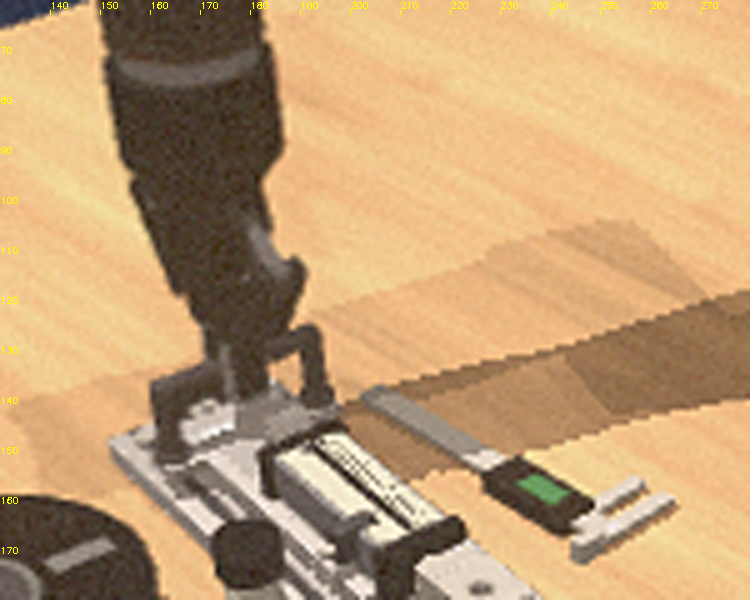

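The fingers hold the bar at (177,132), roughly mid-span. Now I push the carriage home along the tool's +y.

>>> {"api": "send_rows", "payload": {"increments": [[[0,0.08,0.0,0,0,0],[0,0.1,0,0,0,0],[0,0.1,0,0,0,0],[0,0.1,0,0,0,0],[0,0.06,0,0,0,0],[0,0,0,0,0,0]]]}}

```text
clock: 4.38
eef_pos: [0.5451, -0.1805, 0.0631]
tool_rot: [0.058, 0.998, -0.001, 0.001]
ft_force: [-0.6, -1.3, 5.5]
grip_width: 0.0098
```

>>> {"api": "send_rows", "payload": {"increments": [[[0,0.03,0.0,0,0,0],[0,0.02,0,0,0,0],[0,0,0,0,0,0]]]}}

```text
clock: 4.75
eef_pos: [0.5451, -0.1805, 0.0632]
tool_rot: [0.059, 0.998, -0.003, 0.001]
ft_force: [-1.3, -6.3, 5.6]
grip_width: 0.0099
```

```bash
python3 plan.py .5451 -.1762 .061 83.3 1; python3 - <<'E'
from h import *
from workcell import *
c=camera("top"); crop(c,250,165,400,230,5,"t3")
E
```

```text
clock 4.75 p [ 0.545 -0.18   0.063] f [-1.282 -6.332  5.62 ] w 0.009930947254950332 q [-0.317  0.514 -0.073  0.98  -0.006 -0.198]
turn total [-0.036  0.014 -0.009]
shift now-axes /n [0.01  0.085 0.043]   target-axes /n [0.009 0.085 0.044] total [0.009 0.085 0.044]
```

View pics/t3.png

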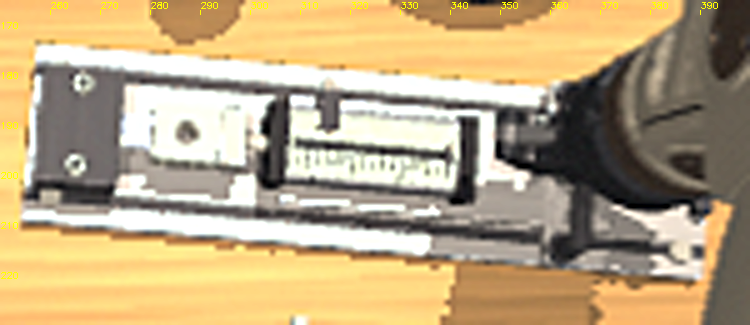

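The carriage is at its stop: 6 N of reaction and no more motion. The clevis covers the lug eye, with the fork hole at top px (287.2,191.2). I release and rise.

>>> {"api": "send_rows", "payload": {"increments": [[[0,-0.04,0,0,0,0],[0,0,0,0,0,0],[0,0,0,0,0,0],[0,0,-0.3,0,0,0],[0,0,-0.8,0,0,0],[0,0,-0.9,0,0,0],[0,0,-0.5,0,0,0]]], "grip": 0.45}}

```text
clock: 5.68
eef_pos: [0.5456, -0.1795, 0.1908]
tool_rot: [0.058, 0.998, -0.001, 0.002]
ft_force: [0.5, 0.5, -1.3]
grip_width: 0.047
```

```bash
python3 - <<'E'
from h import *
from workcell import *
np.set_printoptions(precision=4,suppress=True)
cs=camera("scene"); ct=camera("top");pickle.dump((cs,ct),open("c4.pkl","wb"))
crop(cs,190,120,280,210,8,"s4");crop(ct,250,165,350,225,8,"t4")
E
python3 plan.py .602 .309 .17 77 12
```

```text
clock 5.775 p [ 0.547 -0.18   0.192] f [-0.655  0.203 -0.888] w 0.04710001516580495 q [-0.318  0.406  0.114  1.27   0.    -0.202]
turn total [-0.007  0.049  0.634]
shift now-axes /n [0.003 0.82  0.035]   target-axes /n [0.094 0.815 0.036] total [1.122 9.776 0.435]
```

View pics/s4.png

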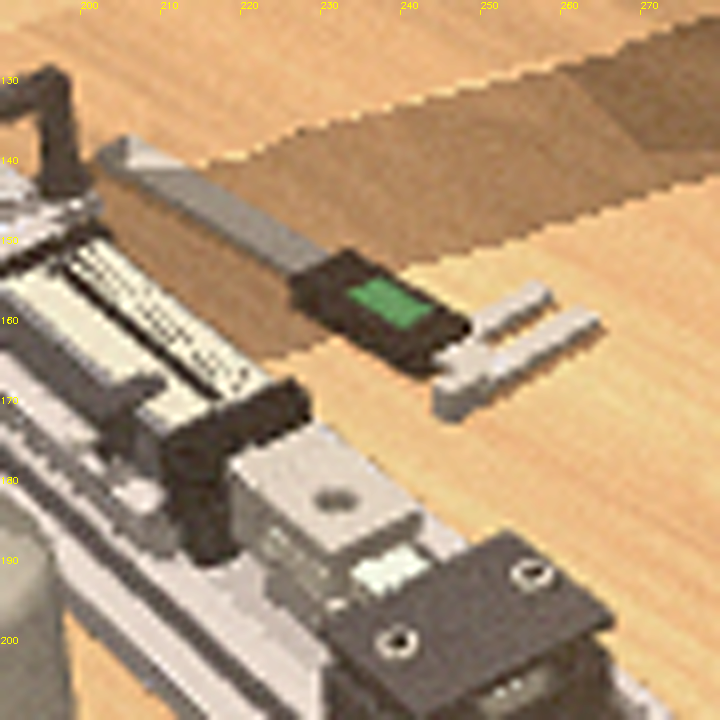

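View pics/t4.png

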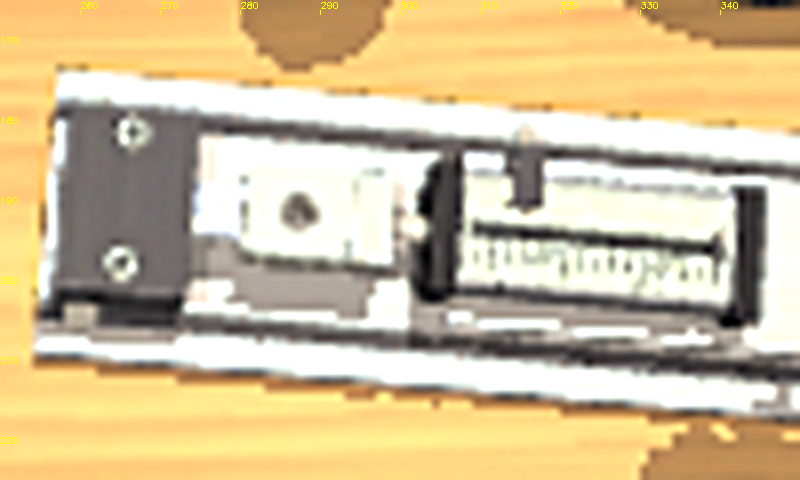

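>>> {"api": "send_rows", "payload": {"increments": [[[0,0.4,0,0,0,0.63],[0.09,0.85,0,0,0,0],[0.1,0.85,0,0,0,0],[0.1,0.85,0,0,0,0],[0.1,0.85,0,0,0,0],[0.1,0.85,0,0,0,0],[0.1,0.85,0,0,0,0],[0.1,0.85,0,0,0,0]]]}}

```text
clock: 6.78
eef_pos: [0.5792, 0.1396, 0.186]
tool_rot: [0.113, 0.994, -0.0, -0.001]
ft_force: [0.5, -0.2, 0.4]
grip_width: 0.0472
```

>>> {"api": "send_rows", "payload": {"increments": [[[0.1,0.85,0,0,0,0],[0.1,0.85,0,0,0,0],[0.1,0.85,0,0,0,0],[0.1,0.85,0,0,0,0],[0.1,0.4,0.2,0,0,0],[0,0,0.2,0,0,0],[0,0,0,0,0,0]]]}}

```text
clock: 7.65
eef_pos: [0.597, 0.327, 0.1646]
tool_rot: [0.113, 0.994, -0.002, -0.002]
ft_force: [0.1, -0.2, 0.3]
grip_width: 0.0473
```

```bash
python3 plan.py .602 .309 .065 77 1; python3 - <<'E'
from h import *
from workcell import *
np.set_printoptions(precision=4,suppress=True)
cs,ct=pickle.load(open("c4.pkl","rb"))
print("hole",onz(ct,(287.4,191.1),.06),onz(cs,(231.9,182.6),.06))
cs=camera("scene"); ct=camera("top");pickle.dump((cs,ct),open("c5.pkl","wb"))
crop(cs,290,190,390,290,7,"s5");crop(ct,130,130,230,220,7,"t5")
E
```

```text
clock 7.65 p [0.597 0.327 0.165] f [ 0.147 -0.237  0.253] w 0.04734057958738727 q [ 0.501  0.648  0.442  1.369 -0.001  0.729]
turn total [-0.021 -0.018 -0.003]
shift now-axes /n [-0.185 -0.322  1.992]   target-axes /n [-0.179 -0.329  1.992] total [-0.179 -0.329  1.992]
hole [[0.5687 0.0273 0.06  ]] [[0.5707 0.031  0.06  ]]
```

View pics/s5.png

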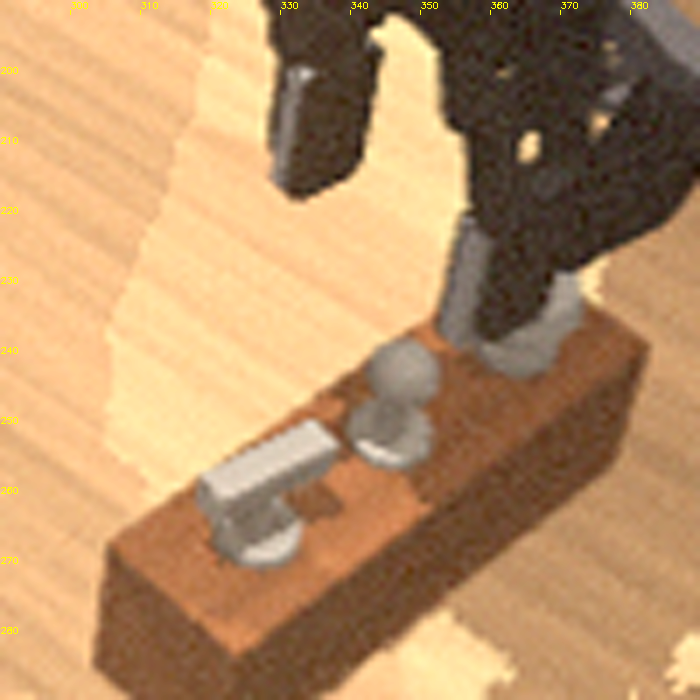

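View pics/t5.png

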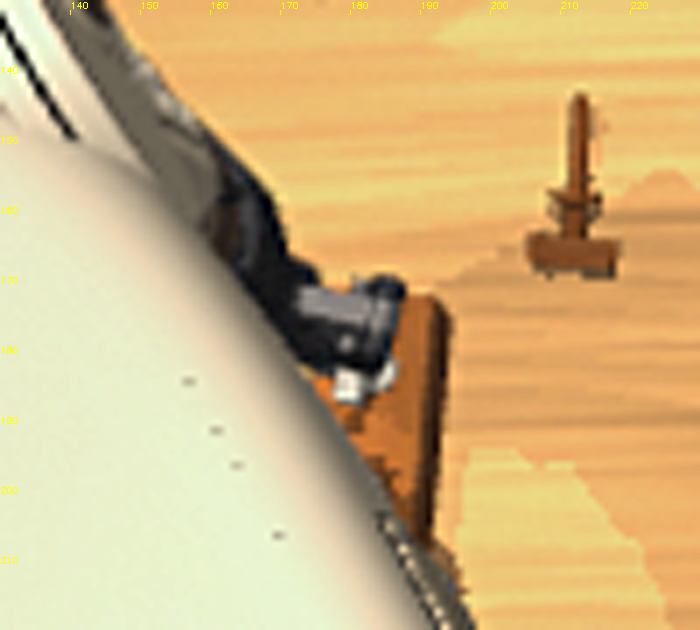

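Scene picture: the grey T crossbar is at (328,256), with ball and mushroom next to it; the fingers sit above and offset toward +y as planned. Descending to grasp.

>>> {"api": "send_rows", "payload": {"increments": [[[-0.1,-0.16,0.2,0,0,0],[-0.09,-0.17,0.3,0,0,0],[0,0,0.5,0,0,0],[0,0,0.5,0,0,0],[0,0,0.3,0,0,0],[0,0,0.16,0,0,0],[0,0,0,0,0,0]]]}}

```text
clock: 8.62
eef_pos: [0.6035, 0.3105, 0.0684]
tool_rot: [0.113, 0.994, -0.0, -0.0]
ft_force: [0.2, 0.4, -0.9]
grip_width: 0.047
```

```bash
python3 plan.py .6025 .3085 .067 77 1; python3 - <<'E'
from h import *
from workcell import *
cs=camera("scene"); crop(cs,290,190,390,290,7,"s6")
E
```

```text
clock 8.625 p [0.604 0.31  0.068] f [ 0.179  0.421 -0.909] w 0.04699100552955116 q [ 0.475  0.701  0.282  1.152 -0.     0.702]
turn total [-0.003 -0.003  0.002]
shift now-axes /n [ 0.011 -0.043  0.027]   target-axes /n [ 0.011 -0.043  0.027] total [ 0.011 -0.043  0.027]
```

View pics/s6.png

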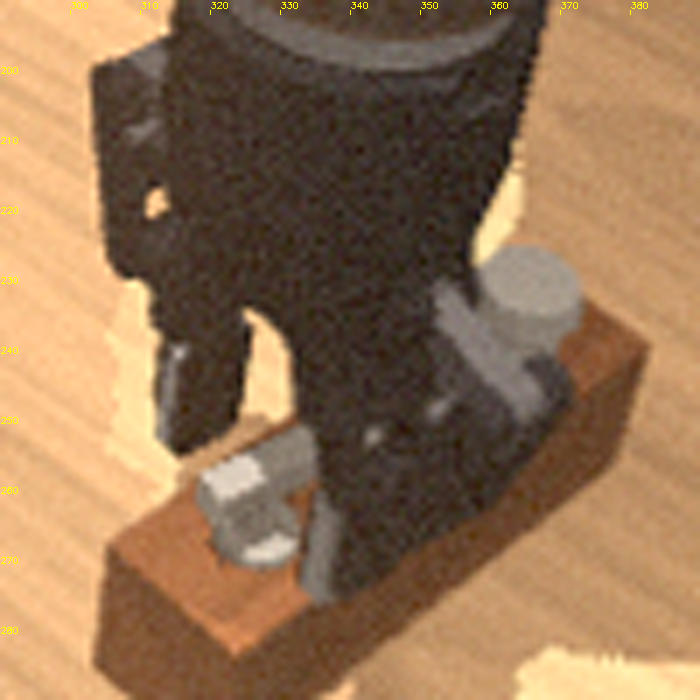

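The fingers straddle the crossbar. Closing, then lifting straight up about 70 mm.

>>> {"api": "send_rows", "payload": {"increments": [[[0,-0.04,0,0,0,0],[0,0,0,0,0,0],[0,0,0,0,0,0],[0,0,0,0,0,0],[0,0,-0.05,0,0,0],[0,0,-0.15,0,0,0],[0,0,-0.3,0,0,0],[0,0,-0.3,0,0,0]]], "grip": 1}}

```text
clock: 9.68
eef_pos: [0.6034, 0.3089, 0.1101]
tool_rot: [0.113, 0.994, 0.0, 0.0]
ft_force: [-0.5, 0.4, -0.5]
grip_width: 0.0083
```

>>> {"api": "send_rows", "payload": {"increments": [[[0,0,-0.4,0,0,0],[0,0,-0.4,0,0,0],[0,0,-0.4,0,0,0],[0,0,0,0,0,0]]]}}

```text
clock: 10.18
eef_pos: [0.6047, 0.3096, 0.1723]
tool_rot: [0.113, 0.994, 0.002, 0.003]
ft_force: [0.7, -0.8, -0.9]
grip_width: 0.0088
```

```bash
python3 plan.py .57 .029 .165 77 1; python3 - <<'E'
from h import *
from workcell import *
cs=camera("scene");pickle.dump(cs,open("s7.pkl","wb")); crop(cs,290,170,390,290,6,"s7")
E
```

```text
clock 10.175 p [0.605 0.31  0.172] f [ 0.713 -0.766 -0.929] w 0.008770692653306763 q [0.473 0.633 0.434 1.366 0.    0.7  ]
turn total [0.022 0.027 0.003]
shift now-axes /n [-0.583 -5.625  0.126]   target-axes /n [-0.586 -5.624  0.145] total [-0.586 -5.624  0.145]
```

View pics/s7.png

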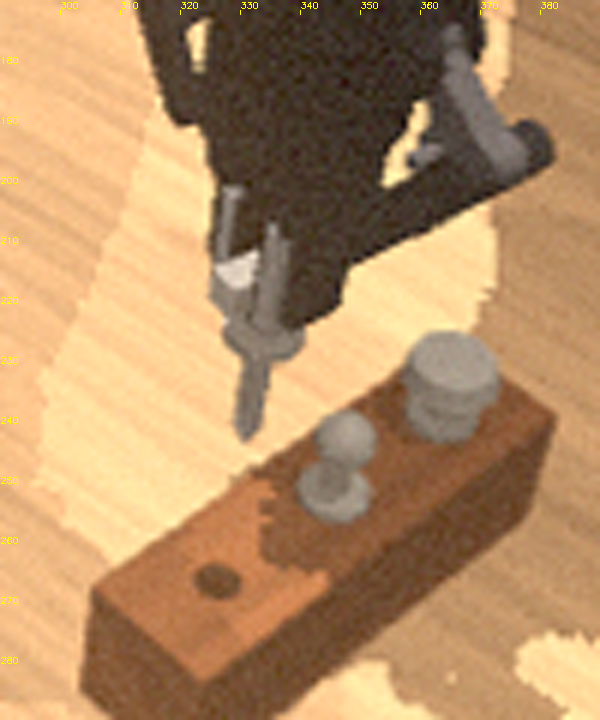

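The pin is out of the rack and held, tip at scene px (330.8,243). The neighbouring pins are undisturbed. I check its tilt.

```bash
python3 - <<'E'
from h import *
np.set_printoptions(precision=2,suppress=True)
s=pickle.load(open("s7.pkl","rb"))
p=np.array([.604,.3093,.1717])
print(proj(s,[p-[0,0,.0145],p-[0,0,.0185],p-[0,0,.0585]]))
p=np.array([.604,.3093,.1717])-[.002,.0015,0]
print(proj(s,[p-[0,0,.0145],p-[0,0,.0185],p-[0,0,.0585]]))
crop(s,310,190,350,250,12,"s7b")
E
```

```text
[[333.8  222.87]
 [333.48 224.68]
 [330.35 241.93]]
[[333.79 221.76]
 [333.46 223.56]
 [330.35 240.8 ]]
```

View pics/s7b.png

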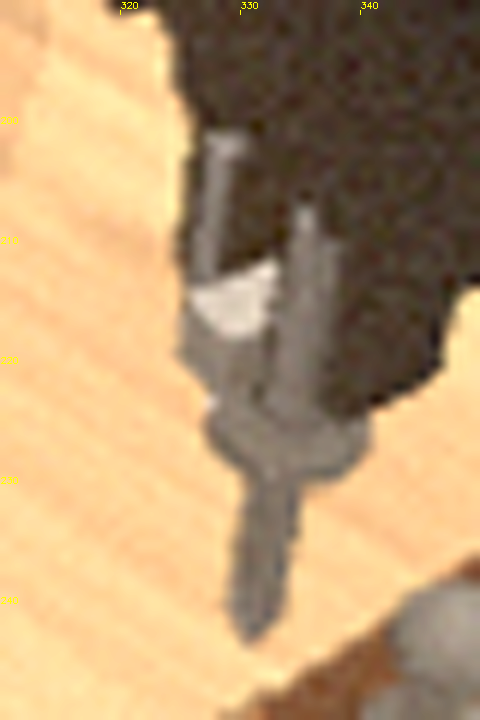

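>>> {"api": "send_rows", "payload": {"increments": [[[-0.07,-0.4,0,0,0,0],[-0.07,-0.8,0,0,0,0],[-0.07,-0.9,0,0,0,0],[-0.07,-0.9,0,0,0,0],[-0.07,-0.9,0,0,0,0],[-0.07,-0.8,0,0,0,0],[-0.07,-0.6,0,0,0,0],[-0.07,-0.34,0,0,0,0]]]}}

```text
clock: 11.22
eef_pos: [0.5663, 0.0263, 0.168]
tool_rot: [0.114, 0.994, -0.0, -0.001]
ft_force: [-0.3, 0.7, 0.3]
grip_width: 0.0086
```

>>> {"api": "send_rows", "payload": {"increments": [[[0,0,0.3,0,0,0],[0,0,0.3,0,0,0],[0,0,0.2,0,0,0],[0,0,0,0,0,0],[0,0,0,0,0,0]]]}}

```text
clock: 11.85
eef_pos: [0.5674, 0.0283, 0.1289]
tool_rot: [0.113, 0.994, 0.0, 0.0]
ft_force: [0.0, -0.6, -0.4]
grip_width: 0.0085
```

```bash
python3 plan.py .5685 .0285 .125 77 1; python3 - <<'E'
from h import *
from workcell import *
cs=camera("scene");ct=camera("top");pickle.dump((cs,ct),open("c8.pkl","wb")); crop(cs,200,135,265,205,10,"s8");crop(ct,250,160,330,220,9,"t8")
E
```

```text
clock 11.85 p [0.567 0.028 0.129] f [ 0.004 -0.637 -0.411] w 0.008465196054066594 q [ 0.05   0.442 -0.001  1.127  0.     0.275]
turn total [0.001 0.002 0.008]
shift now-axes /n [-0.02   0.01   0.078]   target-axes /n [-0.02   0.01   0.078] total [-0.02   0.01   0.078]
```

View pics/s8.png

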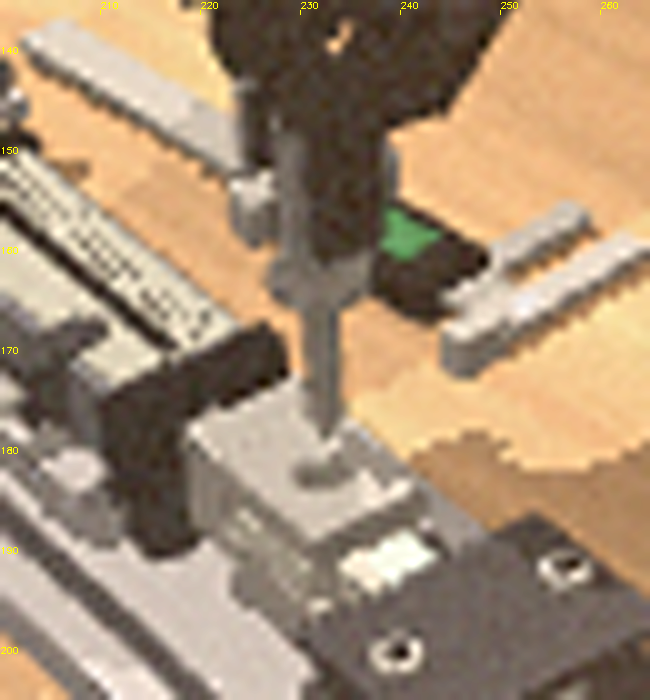

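View pics/t8.png

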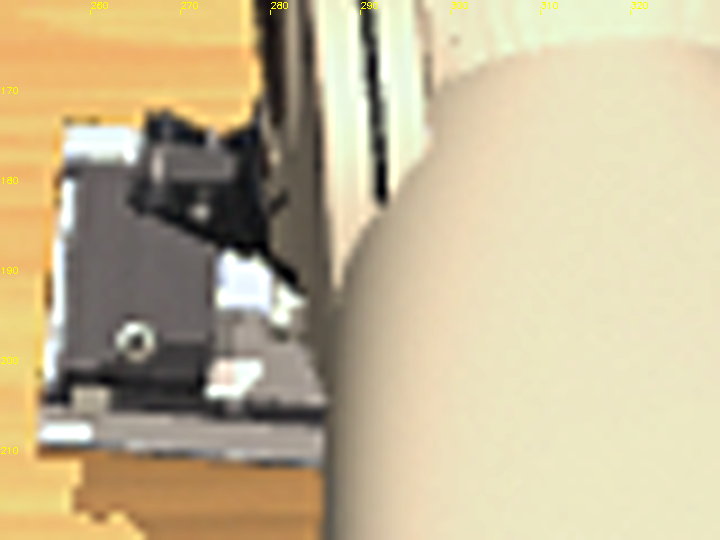

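Scene picture: tip at (232.3,178.3), hole centre at (232.2,182.4), so sideways alignment is good. I now check the along-view direction, correcting for camera bias.

```bash
python3 - <<'E'
from h import *
from workcell import *
np.set_printoptions(precision=4,suppress=True)
ps=[];im=0
for i in range(8):
    ps.append(get_obs()['eef_pos']);c=camera("scene");im=im+c["color"].astype(float)
ps=np.array(ps);p=ps.mean(0);print(p,ps.std(0))
c=dict(c);c["color"]=(im/8).astype(np.uint8);pickle.dump(c,open("s9.pkl","wb"))
for dz in(.0165,.0185):
  print(proj(c,[p-[0,0,dz],p-[0,0,dz+.04]]))
print(proj(c,[.5685,.0285,.06]))
crop(c,215,150,250,195,16,"s9")
E
```

```text
[0.5675 0.0278 0.1293] [0.0001 0.0001 0.0001]
[[230.962  161.4741]
 [231.7404 176.6373]]
[[231.0022 162.2556]
 [231.778  177.3706]]
[[231.8555 181.637 ]]
```

View pics/s9.png

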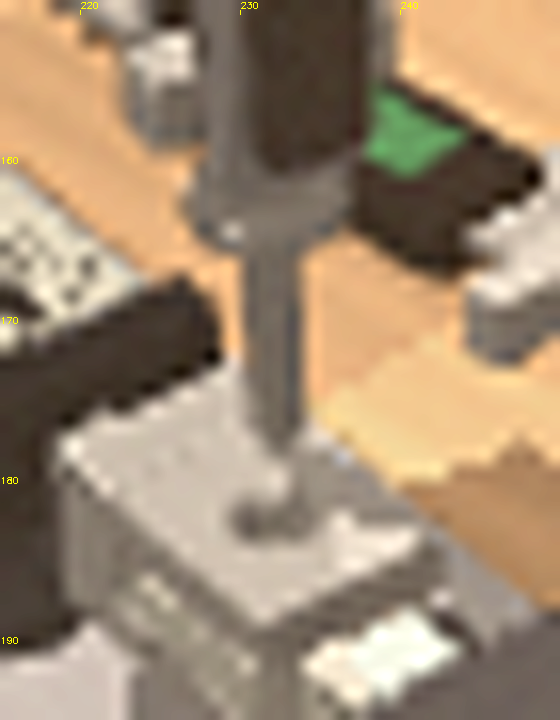

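>>> {"api": "send_rows", "payload": {"increments": [[[-0.04,0.01,0,0,0,0],[0,0,0.1,0,0,0],[0,0,0.1,0,0,0],[0,0,0.06,0,0,0],[0,0,0.06,0,0,0],[0,0,0,0,0,0]]]}}

```text
clock: 13.1
eef_pos: [0.569, 0.0278, 0.1125]
tool_rot: [0.113, 0.994, -0.0, -0.0]
ft_force: [-0.3, 0.2, -1.1]
grip_width: 0.0084
```

```bash
python3 - <<'E'
from h import *
from workcell import *
np.set_printoptions(precision=4,suppress=True)
ps=[];f=[];im=0
for i in range(4):
    c=camera("scene");im=im+c["color"].astype(float);o=get_obs();ps.append(o['eef_pos']);f.append(o['ft_force'])
print(np.mean(ps,0),np.mean(f,0))
c=dict(c);c["color"]=(im/4).astype(np.uint8)
crop(c,215,150,250,195,16,"s10")
E
```

```text
[0.5693 0.0278 0.1129] [ 0.0108 -0.2142 -0.2148]
```

View pics/s10.png

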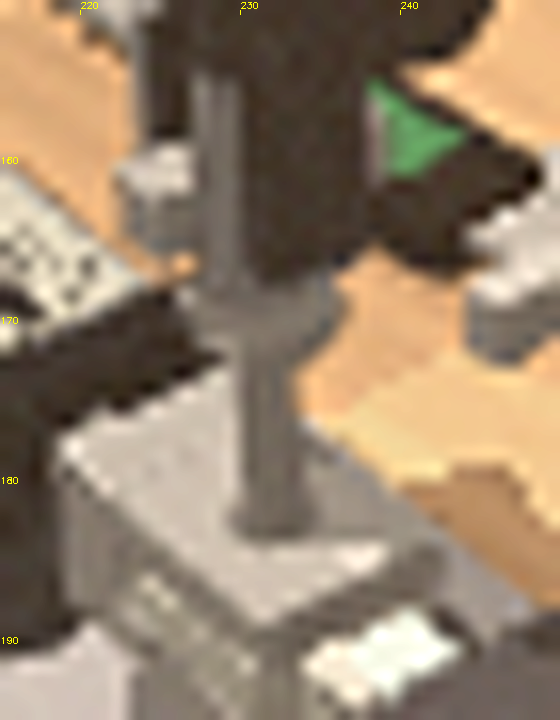

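The tip has entered the clevis hole at (232,183) with no contact force. Continuing down.

>>> {"api": "send_rows", "payload": {"increments": [[[0,0,0.06,0,0,0],[0,0,0.06,0,0,0],[0,0,0.06,0,0,0],[0,0,0,0,0,0]]]}}

```text
clock: 13.8
eef_pos: [0.5689, 0.0277, 0.1033]
tool_rot: [0.113, 0.994, -0.0, -0.0]
ft_force: [0.1, -0.6, -0.6]
grip_width: 0.0086
```

>>> {"api": "send_rows", "payload": {"increments": [[[0,0,0.08,0,0,0],[0,0,0.08,0,0,0],[0,0,0.08,0,0,0],[0,0,0.08,0,0,0],[0,0,0,0,0,0]]]}}

```text
clock: 14.42
eef_pos: [0.5689, 0.0278, 0.0873]
tool_rot: [0.113, 0.994, -0.0, -0.0]
ft_force: [-0.5, 0.4, -0.5]
grip_width: 0.0083
```

>>> {"api": "send_rows", "payload": {"increments": [[[0,0,0.06,0,0,0],[0,0,0.06,0,0,0],[0,0,0.03,0,0,0],[0,0,0,0,0,0]]]}}

```text
clock: 14.92
eef_pos: [0.5691, 0.0278, 0.0802]
tool_rot: [0.113, 0.994, -0.0, -0.0]
ft_force: [-0.1, -0.6, -0.3]
grip_width: 0.0084
```

>>> {"api": "send_rows", "payload": {"increments": [[[0,0,0.02,0,0,0],[0,0,0.02,0,0,0],[0,0,0,0,0,0]]]}}

```text
clock: 15.3
eef_pos: [0.5695, 0.0279, 0.0797]
tool_rot: [0.113, 0.994, 0.0, 0.001]
ft_force: [-2.2, 0.8, 6.8]
grip_width: 0.0083
```

The collar has seated, with a 7 N reaction at the expected height. Releasing and rising.

>>> {"api": "send_rows", "payload": {"increments": [[[0,0,-0.02,0,0,0],[0,0,0,0,0,0],[0,0,0,0,0,0],[0,0,-0.3,0,0,0],[0,0,-0.6,0,0,0],[0,0,-0.6,0,0,0],[0,-0.8,-0.6,0,0,0],[0,-0.8,-0.2,0,0,0]]], "grip": 0.45}}

```text
clock: 16.3
eef_pos: [0.5527, -0.0507, 0.1978]
tool_rot: [0.112, 0.994, -0.0, 0.003]
ft_force: [0.6, -0.0, 1.1]
grip_width: 0.047
```

```bash
python3 plan.py .5451 -.1800 .17 83.3 1; python3 - <<'E'
from h import *
from workcell import *
cs=camera("scene");ct=camera("top");pickle.dump((cs,ct),open("c11.pkl","wb")); crop(cs,180,135,265,205,8,"s11")
E
```

```text
clock 16.3 p [ 0.553 -0.051  0.198] f [ 0.64  -0.018  1.059] w 0.04700357493803236 q [-0.091  0.365  0.069  1.269 -0.     0.133]
turn total [ 0.002  0.031 -0.618]
shift now-axes /n [-0.426 -2.554  0.557]   target-axes /n [-0.151 -2.585  0.557] total [-0.151 -2.585  0.557]
```

View pics/s11.png

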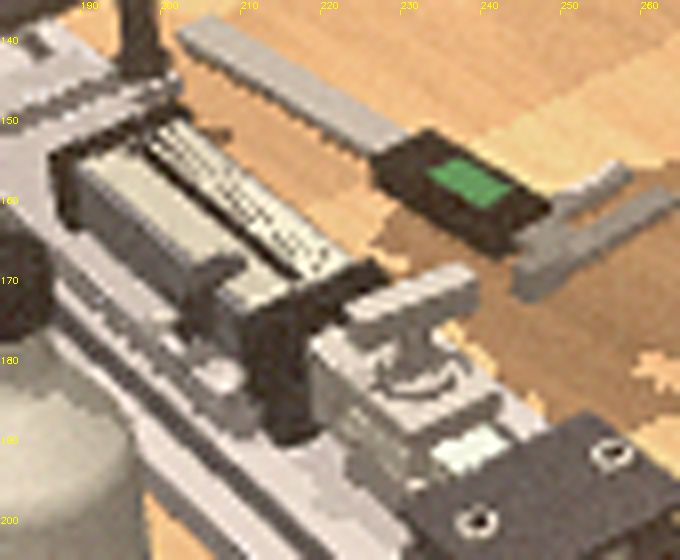

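Scene picture: the pin stands in the clevis with its collar flat on the upper face, around (232,183), and the crossbar at (231,172). Back to the handle.

>>> {"api": "send_rows", "payload": {"increments": [[[0,0,0,0,0,-0.62],[-0.04,-0.65,0,0,0,0],[-0.04,-0.7,0,0,0,0],[-0.04,-0.7,0.2,0,0,0],[-0.03,-0.53,0.36,0,0,0],[0,0,0,0,0,0],[0,0,0,0,0,0]]]}}

```text
clock: 17.27
eef_pos: [0.5438, -0.1785, 0.1668]
tool_rot: [0.059, 0.998, 0.0, 0.0]
ft_force: [0.5, -0.1, -0.8]
grip_width: 0.0469
```

```bash
python3 plan.py .5451 -.1805 .063 83.3 1
```

```text
clock 17.275 p [ 0.544 -0.178  0.167] f [ 0.534 -0.082 -0.822] w 0.046913729207078585 q [-0.317  0.422  0.071  1.22   0.001 -0.2  ]
turn total [ 0.003  0.002 -0.005]
shift now-axes /n [-0.03  -0.038  2.076]   target-axes /n [-0.03  -0.037  2.076] total [-0.03  -0.037  2.076]
```

>>> {"api": "send_rows", "payload": {"increments": [[[-0.03,-0.04,0.3,0,0,0],[0,0,0.5,0,0,0],[0,0,0.5,0,0,0],[0,0,0.4,0,0,0],[0,0,0.25,0,0,0],[0,0,0.12,0,0,0],[0,0,0,0,0,0],[0,0,0,0,0,0]]]}}

```text
clock: 18.27
eef_pos: [0.5454, -0.1815, 0.0637]
tool_rot: [0.059, 0.998, -0.0, 0.001]
ft_force: [-0.4, -0.3, -0.3]
grip_width: 0.0467
```

>>> {"api": "send_rows", "payload": {"increments": [[[0,0,0,0,0,0],[0,0,0,0,0,0],[0,0,0,0,0,0],[0,0,0,0,0,0],[0,0,0,0,0,0]]], "grip": 1}}

```text
clock: 18.9
eef_pos: [0.5451, -0.1815, 0.0635]
tool_rot: [0.059, 0.998, -0.0, 0.0]
ft_force: [-1.3, 0.7, 5.3]
grip_width: 0.0101
```

```bash
cat > look.py <<'E'
from h import *
from workcell import *
import sys
np.set_printoptions(precision=4,suppress=True)
k=sys.argv[1];ps=[];f=[];A=0;B=0
for i in range(2):
    a=camera("scene");A=A+a["color"].astype(float);o=get_obs();ps.append(o['eef_pos']);f.append(o['ft_force'])
    b=camera("top");B=B+b["color"].astype(float);o=get_obs();ps.append(o['eef_pos']);f.append(o['ft_force'])
a=dict(a);b=dict(b);a["color"]=(A/2).astype(np.uint8);b["color"]=(B/2).astype(np.uint8)
pickle.dump((a,b),open("L%s.pkl"%k,"wb"))
p=np.mean(ps,0);f=np.mean(f,0)
u=np.array([.1162,.9932,0])
print(o['clock'],p,"f",f,"along: pos %.4f force %.2f"%(p@u,f@u))
crop(a,160,125,250,200,8,"s_"+k);crop(b,270,170,380,220,7,"t_"+k)
E
python3 look.py home
```

```text
19.1 [ 0.5451 -0.1815  0.0635] f [-1.005   0.4454  5.586 ] along: pos -0.1169 force 0.33
```

View pics/s_home.png

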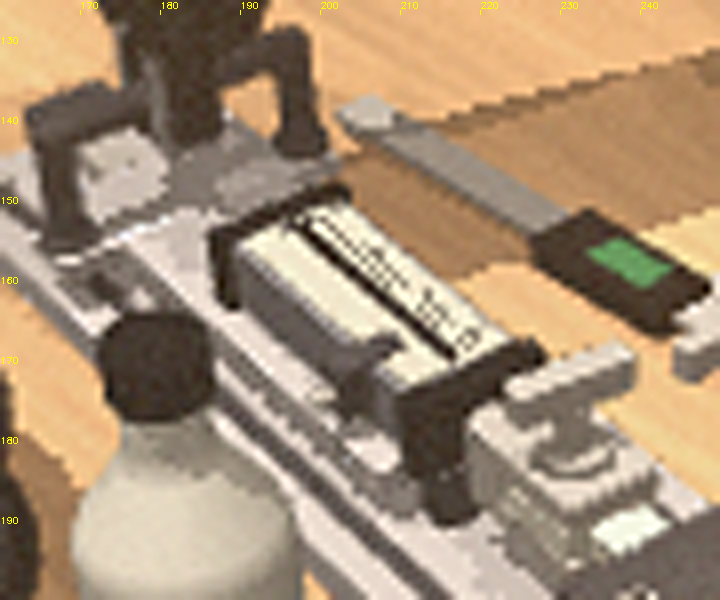

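View pics/t_home.png

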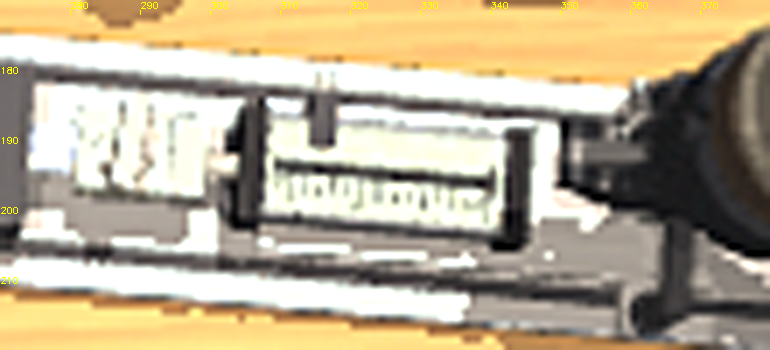

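Top picture at home: pointer at the slot's right end, about (340,196), index finger at x≈316. That makes the setting about 60 mm. I pull about 40 mm first, then measure the pointer-to-index gap.

>>> {"api": "send_rows", "payload": {"increments": [[[0,-0.05,0,0,0,0],[0,-0.1,0,0,0,0],[0,-0.12,0,0,0,0],[0,-0.12,0,0,0,0],[0,-0.12,0,0,0,0],[0,-0.12,0,0,0,0],[0,-0.12,0,0,0,0],[0,-0.1,0,0,0,0]]]}}

```text
clock: 20.1
eef_pos: [0.5405, -0.221, 0.0634]
tool_rot: [0.058, 0.998, 0.003, 0.001]
ft_force: [0.4, 8.5, 7.3]
grip_width: 0.0099
```

```bash
python3 look.py p1
```

```text
20.3 [ 0.5404 -0.2214  0.0634] f [0.0203 6.8376 7.3654] along: pos -0.1570 force 6.79
```

View pics/s_p1.png

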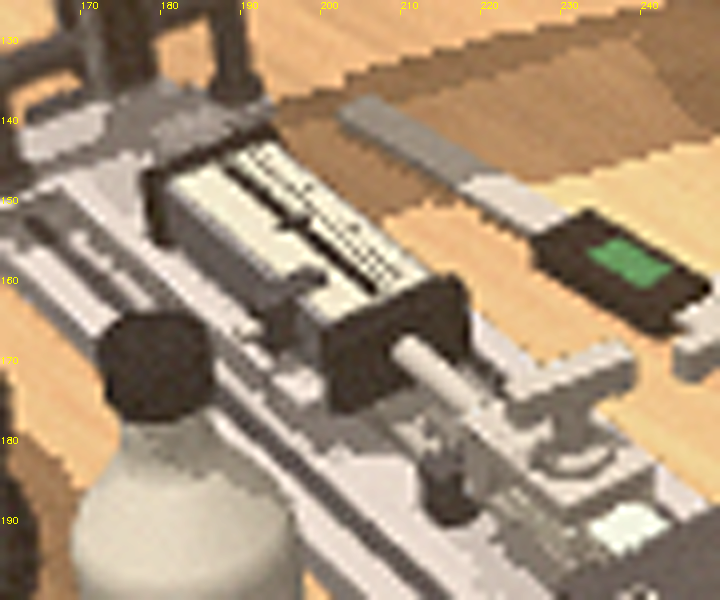

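View pics/t_p1.png

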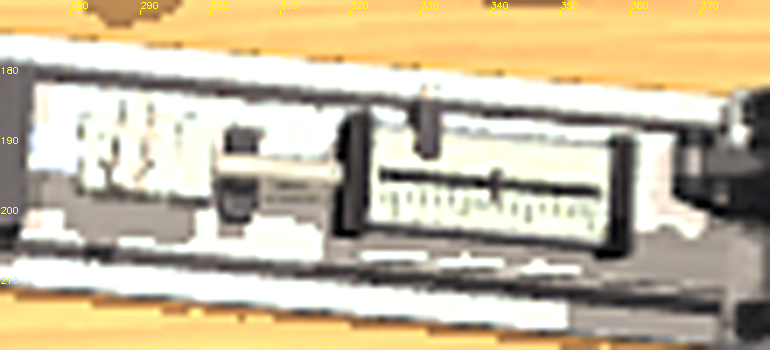

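Both pictures show the pointer clearly: top (340.6,196.6), index finger at top x≈330.9. I measure both along the pull axis with intensity profiles cast on the z = 60 mm plane.

```bash
cat > gap.py <<'E'
from h import *
import sys
np.set_printoptions(precision=1,suppress=True,linewidth=250)
u=np.array([.1162,.9932,0]);x=np.array([.9932,-.1162,0])
O=np.array([.5687,.0283,.06])-.095*u
def prof(c,lat,ys):
    g=cv2.cvtColor(c["color"],cv2.COLOR_RGB2GRAY).astype(np.float32)
    uv=proj(c,[O+lat*x+y*u for y in ys]).astype(np.float32)
    return cv2.remap(g,uv[:,:1],uv[:,1:],cv2.INTER_LINEAR)[:,0]
if __name__=="__main__":
    a,b=pickle.load(open("L%s.pkl"%sys.argv[1],"rb"))
    y0,y1=float(sys.argv[2]),float(sys.argv[3])
    ys=np.arange(y0,y1,.002)
    for n,c in(("scene",a),("top",b)):
        print(n,"     ",(ys*1000).astype(int))
        for lat in np.arange(-.010,.024,.002):
            print("%5.0f"%(lat*1000),prof(c,lat,ys).astype(int))
E
python3 gap.py p1 -.062 .0
```

```text
scene       [-62 -60 -57 -55 -53 -51 -49 -47 -45 -43 -41 -39 -37 -35 -33 -31 -29 -27 -25 -23 -21 -19 -17 -15 -13 -11  -9  -7  -5  -3  -1]
  -10 [140 122 118 148 140 150 147 149 148 147 144 133 135 124 107 114 128 140 136 138 119 118 131 124 140 130 117 119 127 134 139]
   -8 [ 98 113  90 116 105 107 123 119 130 126 133 134 128 141 124 139 137 138 143 134 133 104 117 106 106 116  92 107  90 119 145]
   -6 [118 129 125 128 136 106  99 101 124 127 112 125 105 119 116 112 124 109 124 107 117 120 115 135 118 146 122 129 129 124 148]
   -4 [134 134 129 139 135 124 107  82  83 127 149 150 141 135 153 125 144 129 129 129 106 116 100 122 113 105 110  98 122 122 128]
   -2 [119 100  95  96 101 100  86  65  43  51 104 126 102 111 104  96  96 101 102 110 110 110 102 108 131  98 113  92 106 116 111]
    0 [51 52 43 51 44 58 65 48 40 38 48 54 41 37 48 30 45 38 48 50 51 59 51 48 55 45 47 47 39 72 91]
    2 [48 34 51 37 40 45 43 45 44 37 50 55 44 49 37 42 37 37 42 30 44 47 43 40 42 46 54 35 44 32 61]
    4 [ 93  93 102 107  94 100  76  42  42  83 107 106 106 100  94  91  81  91 108  91  88  96  99 1
[... 2868 characters left out ...]
 58  58  88 175 168 164 163 164 170 144]
   14 [163 163 163 161 160 162 163 163 162 162 163 163 163 163 164 165 168 163 107  56  61  61  67  97 173 169 164 163 164 170 153]
   16 [152 149 147 146 147 157 159 157 154 152 150 148 146 148 149 150 156 148 105  57  62  63  74 100 160 159 151 148 153 156 138]
   18 [136 128 125 125 125 127 127 127 125 122 120 122 126 128 128 131 141 129  94  58  63  64  61  62 122 128 127 129 141 140 121]
   20 [126 119 122 129 136 140 145 149 155 137 126 128 141 122 111 120 136 123  94  58  63  66  57  36  66 106 137 145 146 130 108]
   22 [164 168 173 174 174 173 173 172 174 157 150 154 161 157 158 163 171 157 118  59  63  67  57  27  44 104 161 163 165 165 155]
```

```bash
cat > cen.py <<'E'
from gap import *
def cen(c,lats,y0,y1):
    ys=np.arange(y0,y1,.0005);r=[]
    for l in lats:
        v=prof(c,l,ys);d=np.clip(np.median(np.r_[v[:8],v[-8:]])-15-v,0,None);r.append(1000*(d@ys)/d.sum())
    return np.array(r)
if __name__=="__main__":
    np.set_printoptions(precision=2,suppress=True)
    a,b=pickle.load(open("L%s.pkl"%sys.argv[1],"rb"))
    P0,P1,I0,I1=[float(v)/1000 for v in sys.argv[2:6]]
    for n,c in(("scene",a),("top",b)):
        p=cen(c,[-.005,-.004,-.003,.004,.005,.006],P0,P1);i=cen(c,[.0075,.0085,.010,.012,.014],I0,I1)
        print(n,"ptr",p,"idx",i,"gap(med) %.2f"%(np.median(i)-np.median(p)))
E
python3 cen.py p1 -58 -36 -34 -6
```

```text
scene ptr [-48.49 -47.48 -46.69 -47.1  -46.91 -46.93] idx [-20.68 -20.26 -19.78 -19.67 -19.95] gap(med) 27.06
top ptr [-48.1  -48.03 -47.65 -48.41 -48.05 -48.1 ] idx [-21.76 -21.65 -20.89 -20.85 -20.95] gap(med) 27.13
```

Both views agree: pointer-to-index gap about 26.5–27 mm. I pull 21 mm more and measure again.

>>> {"api": "send_rows", "payload": {"increments": [[[0,-0.06,0,0,0,0],[0,-0.08,0,0,0,0],[0,-0.08,0,0,0,0],[0,-0.08,0,0,0,0],[0,-0.07,0,0,0,0],[0,-0.05,0,0,0,0],[0,0,0,0,0,0]]]}}

```text
clock: 21.18
eef_pos: [0.5382, -0.2404, 0.0634]
tool_rot: [0.058, 0.998, 0.004, 0.001]
ft_force: [0.2, 11.4, 7.9]
grip_width: 0.0093
```

```bash
python3 look.py p2; python3 cen.py p2 -57 -47 -55 -27; python3 gap.py p2 -.066 -.026
```

```text
21.375 [ 0.5382 -0.2403  0.0634] f [ 0.402  10.8497  7.4722] along: pos -0.1761 force 10.82
scene ptr [-47.11 -47.42 -47.76 -47.9  -47.86 -47.82] idx [-41.16 -39.26 -38.88 -39.04 -38.86] gap(med) 8.75
top ptr [-48.48 -48.12 -47.76 -48.19 -48.3  -48.33] idx [-39.95 -39.5  -39.93 -39.6  -39.62] gap(med) 8.63
scene       [-66 -64 -62 -60 -57 -55 -53 -51 -49 -47 -45 -43 -41 -39 -37 -35 -33 -31 -29 -27 -25]
  -10 [147 147 148 143 144 136 115 133 144 149 149 147 142 122 130 127 123 120  95 121 126]
   -8 [126 133 138 123 120 119 115 117 120 114 124 121 130 131 123 145 125 142 121 121 138]
   -6 [116  94 118 100 103 103  87  98 103  92  86  88  84  93  84 105 103 100 114  99 117]
   -4 [142 133 136 135 120 143 114  99 106  85  71  83 115 107  96 111 122 106 114 106 106]
   -2 [ 82  98 119 102  97 102 106  98  86  66  50  58 102 129  92 111 100  92  93  92  98]
    0 [46 34 51 51 41 51 47 60 69 54 43 42 54 57 41 37 49 34 49 42 52]
    2 [47 44 49 36 50 34 39 47 46 49 46 38 54 59 45 49 36 43 39 39 44]
    4 [102  99  94  95 103 106  92 100  78  44  43  82 109 109 110 102  95  93  85  92 109]

[... 1745 characters left out ...]
163 168 169 163 141  87  90 115 106 145 167 164 162 163]
   10 [160 160 160 160 161 161 161 161 164 158 130  53  47  51  54  52 125 167 162 161 162]
   12 [160 160 160 161 161 161 161 161 165 158 136  70  57  56  52  48 117 168 163 161 162]
   14 [160 160 161 161 160 159 158 161 164 159 139  77  61  59  59  60 120 170 165 163 161]
   16 [146 146 150 147 145 145 146 156 160 154 139  81  61  61  63  65 109 156 154 149 146]
   18 [131 128 133 125 123 124 124 127 129 128 120  75  60  62  64  61  84 114 126 126 125]
   20 [126 113 122 117 121 128 134 139 146 150 139  90  63  63  65  47  37  52 102 120 128]
   22 [157 157 161 166 170 172 171 172 174 172 144  91  64  64  66  41  33  61 148 173 175]
```

View pics/s_p2.png

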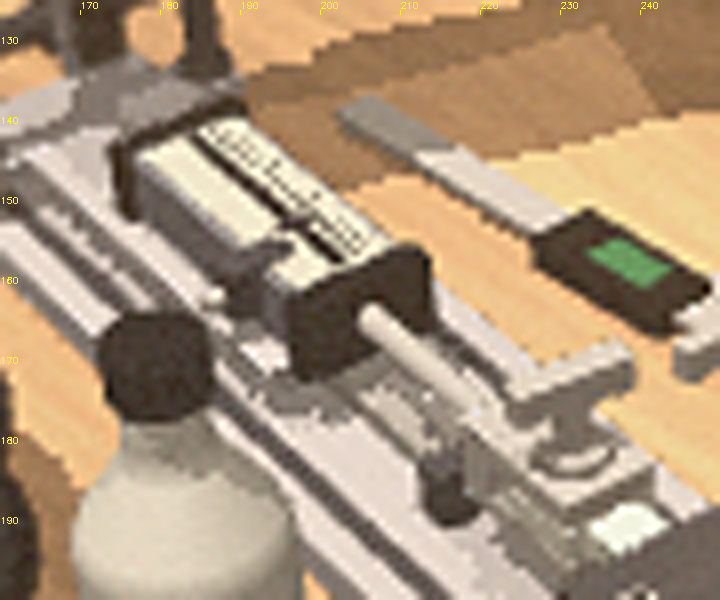

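View pics/t_p2.png

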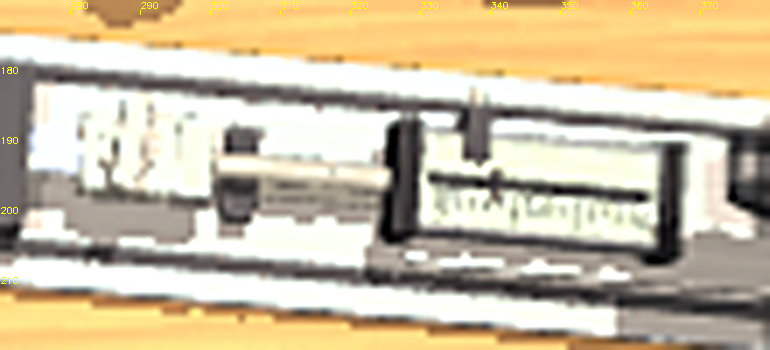

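The gap is about 8 mm in both views (travel and pixels agree). Pulling 6 mm more, slowly.

>>> {"api": "send_rows", "payload": {"increments": [[[0,-0.03,0,0,0,0],[0,-0.04,0,0,0,0],[0,-0.03,0,0,0,0],[0,-0.02,0,0,0,0],[0,0,0,0,0,0],[0,0,0,0,0,0]]]}}

```text
clock: 22.12
eef_pos: [0.5376, -0.2457, 0.0634]
tool_rot: [0.057, 0.998, 0.004, 0.001]
ft_force: [0.9, 12.3, 8.1]
grip_width: 0.0101
```

```bash
python3 look.py p3; python3 cen.py p3 -57 -41 -58 -34
```

```text
22.325 [ 0.5376 -0.2457  0.0634] f [ 0.7185 12.1881  8.1786] along: pos -0.1815 force 12.19
scene ptr [-47.21 -47.19 -46.65 -47.13 -46.93 -46.87] idx [-46.13 -45.1  -44.74 -44.61 -44.61] gap(med) 2.29
top ptr [-47.75 -48.03 -47.9  -47.81 -47.68 -46.81] idx [-45.54 -45.33 -45.27 -44.95 -44.85] gap(med) 2.51
```

View pics/t_p3.png

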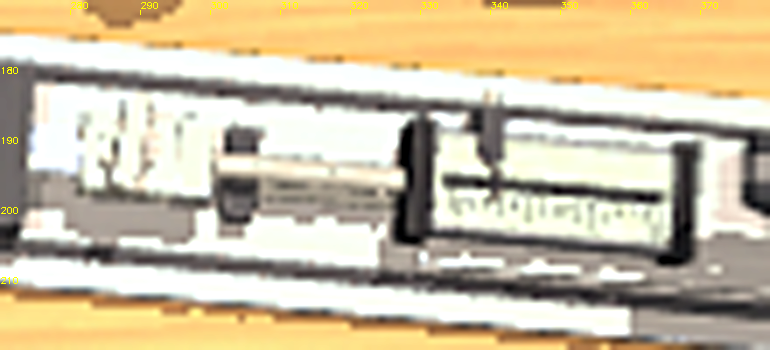

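View pics/s_p3.png

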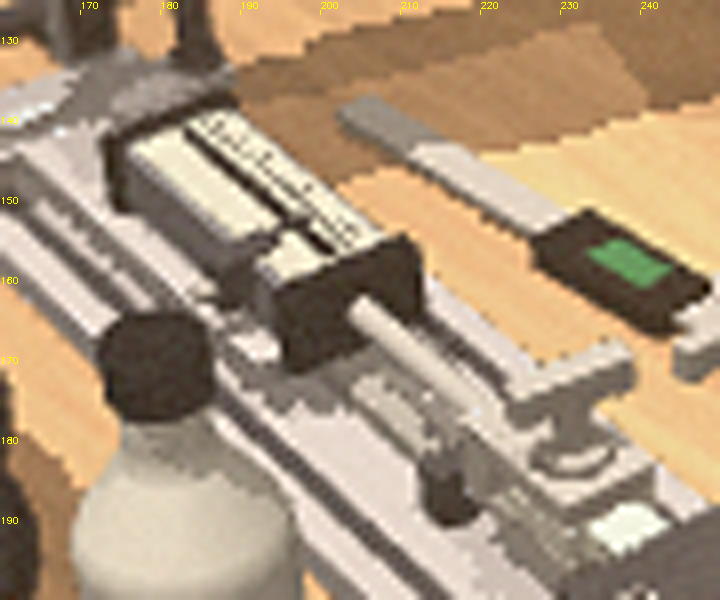

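Gap about 2.4 mm (scene 2.3, top 2.5). A final 2.2 mm commanded, then check.

>>> {"api": "send_rows", "payload": {"increments": [[[0,-0.02,0,0,0,0],[0,-0.015,0,0,0,0],[0,-0.01,0,0,0,0],[0,0,0,0,0,0],[0,0,0,0,0,0]]]}}

```text
clock: 22.95
eef_pos: [0.5373, -0.2476, 0.0634]
tool_rot: [0.057, 0.998, 0.005, 0.001]
ft_force: [1.6, 13.5, 8.8]
grip_width: 0.0094
```

```bash
python3 look.py p4; python3 cen.py p4 -57 -41 -60 -36; python3 - <<'E'
from h import *
a,b=pickle.load(open("L%s.pkl"%"p4","rb"))
crop(a,180,140,220,170,18,"s_p4b");crop(b,325,180,355,210,18,"t_p4b")
E
```

```text
23.15 [ 0.5373 -0.2476  0.0634] f [ 0.9575 12.8646  8.2197] along: pos -0.1835 force 12.89
scene ptr [-48.65 -47.36 -46.61 -47.17 -47.28 -47.6 ] idx [-47.61 -47.44 -47.01 -46.09 -46.07] gap(med) 0.31
top ptr [-48.47 -48.59 -48.18 -47.87 -47.85 -48.06] idx [-48.69 -48.01 -47.12 -47.25 -47.29] gap(med) 0.83
```

View pics/t_p4b.png

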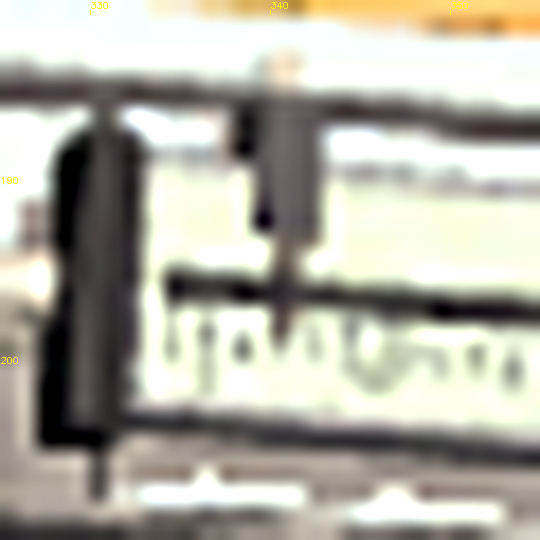

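View pics/s_p4b.png

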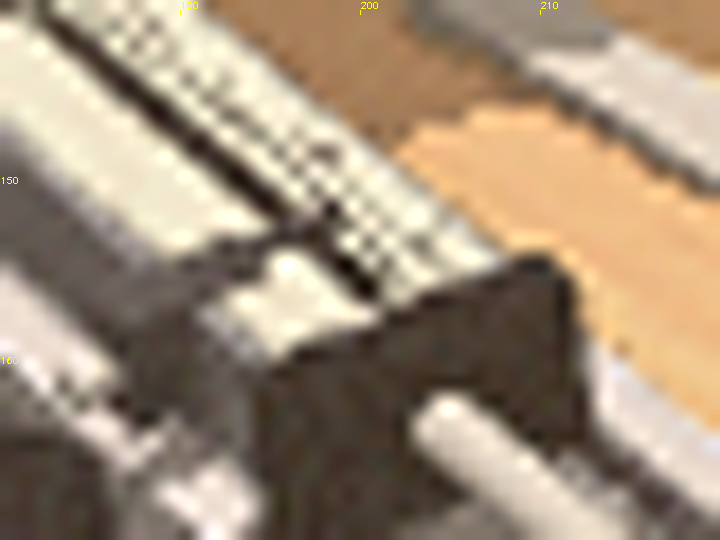

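Enlarged views: finger centre line and pointer coincide at the slot, top px about (340.8,196), within 0.5 mm. The dark sliver left of the finger is its shadow. Holding for over 2 s.

>>> {"api": "send_rows", "payload": {"increments": [[[0,0,0,0,0,0],[0,0,0,0,0,0],[0,0,0,0,0,0],[0,0,0,0,0,0],[0,0,0,0,0,0],[0,0,0,0,0,0],[0,0,0,0,0,0],[0,0,0,0,0,0]]]}}

```text
clock: 24.15
eef_pos: [0.5373, -0.2476, 0.0634]
tool_rot: [0.057, 0.998, 0.005, 0.001]
ft_force: [0.8, 13.6, 8.3]
grip_width: 0.0099
```

>>> {"api": "send_rows", "payload": {"increments": [[[0,0,0,0,0,0],[0,0,0,0,0,0],[0,0,0,0,0,0],[0,0,0,0,0,0],[0,0,0,0,0,0],[0,0,0,0,0,0],[0,0,0,0,0,0],[0,0,0,0,0,0]]]}}

```text
clock: 25.15
eef_pos: [0.5374, -0.2476, 0.0634]
tool_rot: [0.057, 0.998, 0.005, 0.001]
ft_force: [0.8, 13.6, 8.6]
grip_width: 0.0096
```

```bash
python3 look.py p5; python3 cen.py p5 -57 -41 -60 -36
```

```text
25.35 [ 0.5374 -0.2476  0.0634] f [ 0.7838 13.1401  8.187 ] along: pos -0.1835 force 13.14
scene ptr [-48.8  -47.45 -46.66 -47.21 -47.25 -47.57] idx [-47.59 -47.43 -47.   -46.02 -46.06] gap(med) 0.35
top ptr [-48.5  -48.54 -48.13 -47.88 -47.86 -48.07] idx [-48.7  -48.01 -47.1  -47.25 -47.29] gap(med) 0.81
```

The hold is stable: same pose and pointer for about 2.6 s. Easing back gently.

>>> {"api": "send_rows", "payload": {"increments": [[[0,0.02,0,0,0,0],[0,0.04,0,0,0,0],[0,0.05,0,0,0,0],[0,0.05,0,0,0,0],[0,0.05,0,0,0,0],[0,0.05,0,0,0,0],[0,0.05,0,0,0,0],[0,0.05,0,0,0,0]]]}}

```text
clock: 26.35
eef_pos: [0.5393, -0.2311, 0.0634]
tool_rot: [0.058, 0.998, 0.003, 0.001]
ft_force: [0.9, 8.9, 7.4]
grip_width: 0.0098
```

>>> {"api": "send_rows", "payload": {"increments": [[[0,0.05,0,0,0,0],[0,0.05,0,0,0,0],[0,0.05,0,0,0,0],[0,0.05,0,0,0,0],[0,0.05,0,0,0,0],[0,0.05,0,0,0,0],[0,0.05,0,0,0,0],[0,0.05,0,0,0,0]]]}}

```text
clock: 27.35
eef_pos: [0.5414, -0.2128, 0.0635]
tool_rot: [0.058, 0.998, 0.002, 0.001]
ft_force: [-0.2, 4.7, 6.7]
grip_width: 0.0104
```

>>> {"api": "send_rows", "payload": {"increments": [[[0,0.05,0,0,0,0],[0,0.05,0,0,0,0],[0,0.05,0,0,0,0],[0,0.05,0,0,0,0],[0,0.05,0,0,0,0],[0,0.05,0,0,0,0],[0,0.05,0,0,0,0],[0,0.05,0,0,0,0]]]}}

```text
clock: 28.35
eef_pos: [0.5436, -0.1943, 0.0635]
tool_rot: [0.059, 0.998, 0.001, 0.001]
ft_force: [-1.6, 1.4, 5.5]
grip_width: 0.0101
```

>>> {"api": "send_rows", "payload": {"increments": [[[0,0.05,0,0,0,0],[0,0.05,0,0,0,0],[0,0.04,0,0,0,0],[0,0.04,0,0,0,0],[0,0.03,0,0,0,0],[0,0,0,0,0,0]]]}}

```text
clock: 29.1
eef_pos: [0.5448, -0.1845, 0.0635]
tool_rot: [0.059, 0.998, -0.0, 0.001]
ft_force: [-0.8, 1.3, 5.1]
grip_width: 0.0096
```

>>> {"api": "send_rows", "payload": {"increments": [[[0,0.02,0,0,0,0],[0,0.02,0,0,0,0],[0,0.02,0,0,0,0],[0,0.02,0,0,0,0],[0,0,0,0,0,0]]]}}

```text
clock: 29.72
eef_pos: [0.5452, -0.1808, 0.0635]
tool_rot: [0.059, 0.998, -0.0, 0.0]
ft_force: [-2.1, 0.7, 5.4]
grip_width: 0.0101
```

>>> {"api": "send_rows", "payload": {"increments": [[[0,0.02,0,0,0,0],[0,0.02,0,0,0,0],[0,0,0,0,0,0]]]}}

```text
clock: 30.1
eef_pos: [0.5452, -0.1805, 0.0634]
tool_rot: [0.06, 0.998, -0.002, 0.0]
ft_force: [-2.2, -5.4, 6.0]
grip_width: 0.0102
```

The stop is reached at the same position as before, with a 5 N reaction. I relax the push, open and rise.

>>> {"api": "send_rows", "payload": {"increments": [[[0,-0.02,0,0,0,0],[0,-0.01,0,0,0,0],[0,0,0,0,0,0]]]}}

```text
clock: 30.48
eef_pos: [0.5452, -0.1805, 0.0635]
tool_rot: [0.059, 0.998, -0.0, 0.0]
ft_force: [-1.3, -0.6, 5.8]
grip_width: 0.0096
```

>>> {"api": "send_rows", "payload": {"increments": [[[0,0,0,0,0,0],[0,0,0,0,0,0],[0,0,0,0,0,0],[0,0,-0.2,0,0,0],[0,0,-0.6,0,0,0],[0,0,-0.8,0,0,0],[0,0,-0.8,0,0,0],[0,0,-0.4,0,0,0]]], "grip": 0.45}}

```text
clock: 31.48
eef_pos: [0.5461, -0.1804, 0.2065]
tool_rot: [0.059, 0.998, -0.001, 0.002]
ft_force: [-0.1, -0.6, -0.4]
grip_width: 0.0473
```

```bash
python3 look.py end; python3 cen.py home -58 -30 2 30;  python3 cen.py end -58 -30 2 30; python3 - <<'E'
from h import *
a,b=pickle.load(open("Lend.pkl","rb"))
cv2.imwrite("pics/full_end.png",np.clip(a["color"][:,:,::-1]*1.4,0,255).astype(np.uint8))
E
```

```text
31.675 [ 0.5461 -0.1805  0.2057] f [-0.0653 -0.0781  0.3467] along: pos -0.1158 force -0.09
scene ptr [-54.66 -54.04 -52.98 -54.68 -54.63 -54.84] idx [18.61 19.89 20.48 20.26 20.13] gap(med) 74.78
top ptr [-55.11 -55.08 -55.03 -55.12 -55.25 -55.17] idx [19.84 19.68 19.17 19.27 19.41] gap(med) 74.52
scene ptr [-52.29 -52.83 -53.08 -53.36 -53.36 -53.24] idx [20.07 20.97 21.06 20.61 21.  ] gap(med) 74.13
top ptr [-55.08 -55.1  -55.   -54.76 -54.72 -54.7 ] idx [20.61 20.85 19.95 19.37 19.57] gap(med) 74.83
```

View pics/s_end.png

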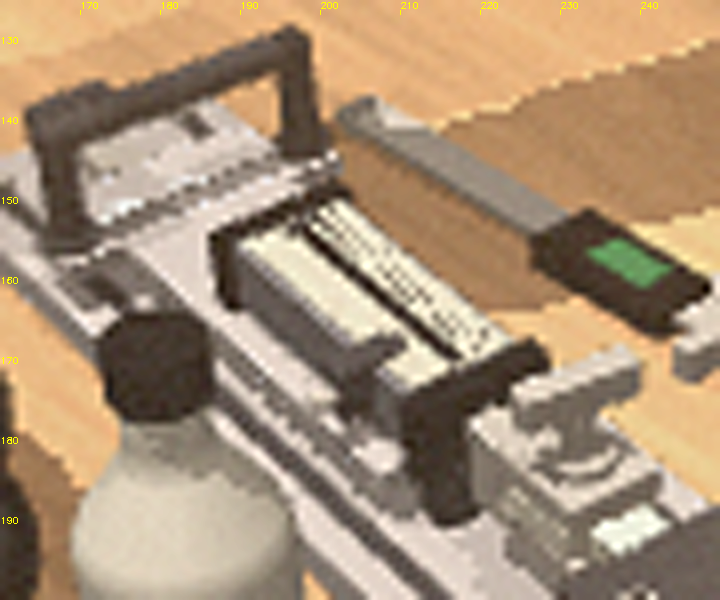

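View pics/t_end.png

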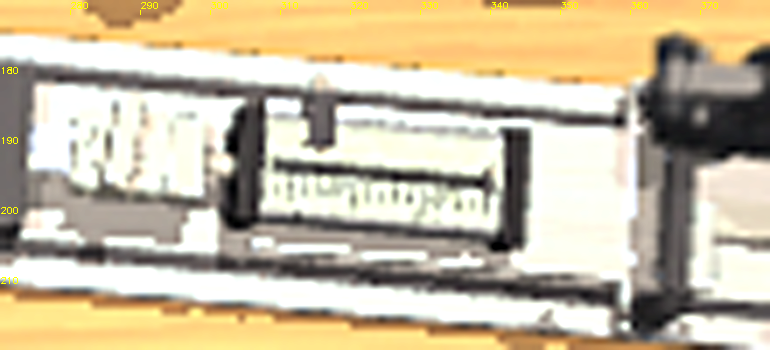

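View pics/full_end.png

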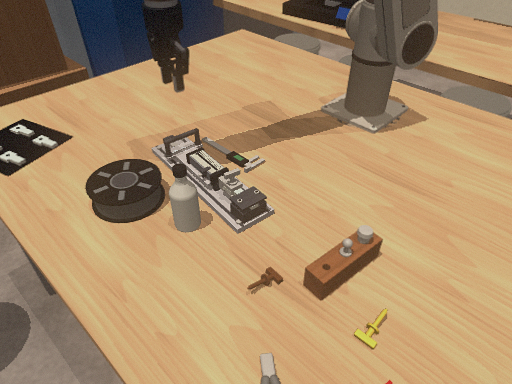

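The final pictures show the carriage home, with the index at the same place as before the pull or within 1 mm forward. The pointer is at the slot's zero end, the pin is seated, the other things are undisturbed and the gripper is clear. Handing in.

```bash
python3 -c "
from workcell import *
print(job_done())"
```

```text
the job is handed in; nothing more can be done
None
```

I carried out the full proof-load and handed the job in at about 31.7 s of the 72 s allowed; the system gives no verdict.

- **Setup:** I pushed the carriage to its front stop (6 N reaction). I then put the grey T pin from the rack down through clevis and lug until its collar sat on the clevis.
- **Pull and hold:** I drew the carriage back by its handle about 66 mm to the set marker and held it for about 2.6 s. Position and pointer stayed steady during the hold.
- **Return:** I eased it back at about 20 mm/s, slowing towards the stop, until it touched (5 N), then let go and rose clear.

**Last checks**
- **Pointer at the hold:** the measured gap to the marker was 0.3 mm in the scene camera and 0.8 mm in the top camera, on the short side. The marker's shadow biases that high; by eye in the enlarged crops they were level within about 0.5 mm. At this image resolution I can't be surer than that.
- **Balance force:** the wrist read 13.1 N at the hold, which fits an extension of about 63–65 mm once friction is allowed for.
- **Final state:** the carriage is at its stop, and the pointer looked to be at the zero end of its slot. The pin's collar is flat on the clevis. The other pins, set marker, bottle, spool and caliper look undisturbed, and the gripper touches nothing. No check failed.

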